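# Charge the vibratory finishing tub

### The arm

A 7-joint arm with a two-finger parallel gripper is mounted at the origin on the work surface. World frame = base frame: x ahead of the robot, y to its left, z up, the work surface at z = 0. Lengths are in mm, angles in rad, forces in N, time in s.
With the tool pointing down it reaches from about 400 to 875 mm from the base axis. Payload 4.4 kg.
Tool frame: the origin (TCP) lies midway between the tips of the shut fingers; the grasp point (between the pads) lies 19 mm behind it (ctrl.pinch_z is the distance from the TCP to the grasp point, in mm); z points along the fingers, y is the line along which they close (so a half turn about z gives the same grasp; the last joint's range is limited). The gripper opens to 85 mm and grips with 20 to 120 N. Pads are 22 mm wide; open, the fingers measure 114 mm over their backs; the gripper's body (76 mm by 85 mm) begins 54 mm behind the grasp point. The pads swing forward as they close: fully open they stand 13 mm farther back than shut.
Start: joints at [1.197, 0.628, 0.038, 1.517, -0.027, 0.996, -0.02], TCP at [196.955, -619.457, 191.713] pointing down, gripper open.
Joint ranges: [-3.06, 3.06], [-0.37, 2.12], [-1.25, 1.32], [0.18, 2.47], [-1.1, 4.24], [0.23, 1.98], [-2.94, 2.94]. Speed limits (rad/s): [2.57, 2.57, 3.14, 3.14, 3.14, 3.14, 3.14].

### API

Orientations are given as [roll, pitch, yaw] about the fixed x, y, z axes, in that order (R = Rz(yaw) Ry(pitch) Rx(roll)).
In Python, from cell import read_state, cams, order, ctrl gives the robot as it stands.
- The arm moves only by the tool move_arm, never from a script. Its argument "targets" is text: rows parted by semicolons, each of 7 numbers parted by spaces: the gripper's target within -1 to 1 (fully open at 1, half-way at 0, shut at -1), then the shift along the tool's x, y, z in cm, then the turn, a rotation vector about the tool's x, y, z in degrees. A call has 1 to 5 rows; each row shifts and turns the commanded pose from where the row before left it, along the tool's axes as they then stand; what a row does not reach is not made up. A row lasts 1/12 s, in which the tool goes at most 41.7 mm and 7.16 degrees, less where a joint would pass 70% of its speed; a pose out of reach is approached as far as the arm can. A call with a gripper value outside its range is refused whole. The fingers move at their own pace and stop on an object; the grip force is fixed at half the most. Time passes only in rows, so rows that do not move let the fingers close. It gives the time, the measured TCP pose, the force, the opening and the grip force at its end, in the units of the state.
- read_state(): the state, without advancing time (a new reading comes with each control period).
- cams.get_image(name): name is "scene" or "top" or "wrist"; returns a dict with "color" (400x640x3 uint8, red, green, blue), "fovy" (degrees; the focal length in pixels is half the picture's height over the tangent of half this angle, whatever the lens; pixels are square), "cx", "cy" (the principal point, pixels), "k1" (the pictures are not rectified: a ray, as slopes to the right and down, at radius r is drawn at 1 + k1 r^2 times it, then the intrinsics apply), "rvec" (rotation vector, rad) and "tvec" (3), from world to camera coordinates, as OpenCV has them. Camera axes: x right, y down, z forward; pixel columns grow to the right and rows downward; lengths in mm; the calibration is good to about 2 mm. A picture is of the moment at which its call begins. There is no depth.
- order.finish_job(): hands the job in; it is judged then, once.
The state is a dict: "clock": time; "qpos": joint angles; "qd": joint speeds; "tau": joint torques, N m; "eef_pos": TCP position; "tool_rot": TCP orientation; "force": force on the tool from outside, world axes, zero at the start; "torque": the same for the moment, N m; "width": finger opening in mm; "gripper_force": force on a finger pad.
Only numpy, scipy, OpenCV 4.12 (cv2) and the standard library are available. Lean on these libraries where they do the work, as an engineer would, in place of code of your own. Each camera call takes 0.05 s, during which the arm holds its last target. There are 200 camera calls.

### The job

Get the finishing tub ready to run: put every milled bracket from the desk into it and add one level measuring scoop of finishing balls, which is four, scooped from the bin and struck off by dragging the level scoop sideways with its rim just under the bin's strike bar, from over the bin to outside, before tipping it into the tub. All other balls stay in the bin. Shut the lid fully, throw the toggle clamp home on it until its handle stands upright, and leave the scoop lying flat on its rubber mat; leave the glue bottle alone.

Things in the scene. Friction and masses are not known exactly. Their poses are not given: they have to be found in the camera images.
- bin: Grey ball bin, fixed, 275 mm long (its x: -145..130) x 107, standing on the table. +x from the low entry end to the high end wall, z up, origin on the table. Walls 5 mm; inside x -140..125, y -48.5..48.5. Walls: +y side 65 high, -y side 80 (both 42 for x < -75) with a clear guard on it up to 130 for x -10..130; end 90, entry 30. Inner floor slopes down to +x: 26.7 mm high at x -142, 4.5 at x 127 (0.083 rad), so balls roll to the end wall.
- strike (a point): Point on the lower edge of the bin's strike bar, at bin (45, 48.5, 116) mm. Steel bar along the bin's x, above the inside of its +y wall, level, 3 mm thick, 22 high, from a post outside the end wall (bin x 131..141, y 26..57, 140 high) to a free end at x -18. The scoop goes out under it sideways, along bin +y, nose to bin +x, scoop origin at bin x 30..56; a ball above the rim is held back and falls into the bin.
- scoop: Aluminium measuring scoop, 130 g, loose. Origin: underside of pan; x to its nose, z up. Pan x -43..47, y -40.5..40.5 mm, walls and floor 3; rim 39 high (rear, and sides x -43..4, which slope down to 16 at x 33); open at the nose, where a hump 4.5 mm above the floor (crest x 31, ramps 20 deg, 2 mm edge) keeps balls in. Holds four balls, 2 x 2, tops level with the rim. Nose down 45 deg or more it empties.
- scoop_grip (a point): Middle of the scoop's black grip, at scoop (-116, 0, 54) mm. The grip, 16 mm wide (scoop y) and 18 thick, rises at 35 deg from (-79, 0, 28) to (-161, 0, 85); before it a level stub, 12 thick, at z 27 from the rear wall to x -84.
- place0 (a point): Where a ball's centre lies in the full pan: scoop (-22, -18.5, 21) mm. Struck level, each of the four places holds a ball within 12 mm and no ball's centre is above scoop z 29.
- place1 (a point): Second place, scoop (-22, 18.5, 21) mm.
- place2 (a point): Third place, scoop (14.5, -18.5, 21) mm.
- place3 (a point): Fourth place, scoop (14.5, 18.5, 21) mm.
- mat: Black rubber mat, 130 (x) x 240 (y) x 3 mm, fixed: the scoop's place. Origin: centre of underside.
- tub: Vibratory finishing tub, fixed. Origin: centre of underside; +x from its front (clamp) to its back (lid hinge), z up. Grey base 190 x 270 mm, 52 high; black tub on it, outside 152 x 232, inside 140 (x) x 220 (y), inner floor 61 and rim 145 above the table. Clamp bracket on the front, x -103..-76, y -20..20, up to 175 high.
- lid (a joint): Angle a of the tub's grey lid, rad: 0 shut (top 154 mm above the table), 1.6 upright, at most 1.85. Hinge axis along the tub's y through tub (80, 0, 146) mm. The plate, 236 wide, runs from 2 to 158 mm from the hinge along (-cos a, 0, sin a) of the tub's axes; outer face 8 mm off along (sin a, 0, cos a). Stays where left; about 5 N at 110 mm moves it.
- clamp (a joint): Angle a of the toggle clamp on the tub's front, rad: 0 clamped (handle upright, arm over the lid's edge), at most 1.5 open (handle out to the front, arm upright, 50 mm high). One rigid right angle, hinged along the tub's y at tub (-92, 0, 170) mm. Red grip 16 mm wide (tub y), 18 thick, from 27 to 97 mm from the hinge along (-sin a, 0, cos a). Stays where left; about 2 N at the grip moves it.
- glue: Green glue bottle, 36 mm across, 120 high, loose bystander: leave alone. Origin: centre of underside.
- bracket0: Milled aluminium angle bracket, 160 g, loose; there are one to three (absent ones read None). Origin: centre of the underside; foot plate 90 (x) x 46 (y) x 8 mm, upright web 90 mm long, 10 thick, 44 mm high overall, its centre at y = -18 mm.
- bracket1: Another bracket like bracket0.
- bracket2: Another bracket like bracket0.
- ball0: White finishing ball, 36 mm across, 36 g, slippery and free-rolling; eight in the bin. Origin: its centre.
- ball1: Another ball.
- ball2: Another ball.
- ball3: Another ball.
- ball4: Another ball.
- ball5: Another ball.
- ball6: Another ball.
- ball7: Another ball.
Things that resemble listed ones, but are neither listed nor needed, are in the scene too. What is shaped like the ball3 but purple or yellow is not meant. Leave any red look-alike of the bracket1 alone.

How it is judged (in metres and radians):
On the way, in this order (a step that is already met when the one before it is completed fails the run):
1. the scoop is brought level to the strike bar from over the bin: its rim at most 15 mm below the bar's lower edge, the bar over or outside its leading side wall (y of scoop in the frame of bin between -0.06 and 0.01 m and x of scoop in the frame of bin between 0.022 and 0.066 m and z of scoop in the frame of bin between 0.062 and 0.0785 m and angle between scoop's own z axis and vertical below 0.12 rad), for 0.05 s.
2. the level scoop is dragged on under the bar: the bar is over the middle of the pan, the rim still at most 15 mm below it (y of scoop in the frame of bin between 0.0365 and 0.0605 m and x of scoop in the frame of bin between 0.022 and 0.066 m and z of scoop in the frame of bin between 0.062 and 0.0785 m and angle between scoop's own z axis and vertical below 0.12 rad).
3. the scoop is out on the far side of the bar, struck level: a ball in each of its four places and none standing above them (y of scoop in the frame of bin above 0.087 m and z of scoop in the frame of bin above 0.062 m and distance between any of ball0, ball1, ball2, ball3, ball4, ball5, ball6, ball7 and place0 below 0.012 m and distance between any of ball0, ball1, ball2, ball3, ball4, ball5, ball6, ball7 and place1 below 0.012 m and distance between any of ball0, ball1, ball2, ball3, ball4, ball5, ball6, ball7 and place2 below 0.012 m and distance between any of ball0, ball1, ball2, ball3, ball4, ball5, ball6, ball7 and place3 below 0.012 m and not (z of any of ball0, ball1, ball2, ball3, ball4, ball5, ball6, ball7 in the frame of scoop above 0.029 m)), for 0.1 s.
4. exactly four balls lie in the tub ((y of each of ball4, ball5, ball6, ball7 in the frame of tub above -0.112 m or (y of any of ball0, ball1, ball2, ball3 in the frame of tub above -0.112 m and (y of each of ball4, ball5, ball6 in the frame of tub above -0.112 m or y of each of ball4, ball5, ball7 in the frame of tub above -0.112 m or y of each of ball4, ball6, ball7 in the frame of tub above -0.112 m or y of each of ball5, ball6, ball7 in the frame of tub above -0.112 m)) or ((y of each of ball0, ball1 in the frame of tub above -0.112 m or y of each of ball0, ball2 in the frame of tub above -0.112 m or y of each of ball0, ball3 in the frame of tub above -0.112 m or y of each of ball1, ball2 in the frame of tub above -0.112 m or y of each of ball1, ball3 in the frame of tub above -0.112 m or y of each of ball2, ball3 in the frame of tub above -0.112 m) and (y of each of ball4, ball5 in the frame of tub above -0.112 m or y of each of ball4, ball6 in the frame of tub above -0.112 m or y of each of ball4, ball7 in the frame of tub above -0.112 m or y of each of ball5, ball6 in the frame of tub above -0.112 m or y of each of ball5, ball7 in the frame of tub above -0.112 m or y of each of ball6, ball7 in the frame of tub above -0.112 m)) or ((y of each of ball0, ball1, ball2 in the frame of tub above -0.112 m or y of each of ball0, ball1, ball3 in the frame of tub above -0.112 m or y of each of ball0, ball2, ball3 in the frame of tub above -0.112 m or y of each of ball1, ball2, ball3 in the frame of tub above -0.112 m) and y of any of ball4, ball5, ball6, ball7 in the frame of tub above -0.112 m) or y of each of ball0, ball1, ball2, ball3 in the frame of tub above -0.112 m) and (y of each of ball4, ball5, ball6, ball7 in the frame of tub below -0.112 m or (y of any of ball0, ball1, ball2, ball3 in the frame of tub below -0.112 m and (y of each of ball4, ball5, ball6 in the frame of tub below -0.112 m or y of each of ball4, ball5, ball7 in the frame of tub below -0.112 m or y of each of ball4, ball6, ball7 in the frame of tub below -0.112 m or y of each of ball5, ball6, ball7 in the frame of tub below -0.112 m)) or ((y of each of ball0, ball1 in the frame of tub below -0.112 m or y of each of ball0, ball2 in the frame of tub below -0.112 m or y of each of ball0, ball3 in the frame of tub below -0.112 m or y of each of ball1, ball2 in the frame of tub below -0.112 m or y of each of ball1, ball3 in the frame of tub below -0.112 m or y of each of ball2, ball3 in the frame of tub below -0.112 m) and (y of each of ball4, ball5 in the frame of tub below -0.112 m or y of each of ball4, ball6 in the frame of tub below -0.112 m or y of each of ball4, ball7 in the frame of tub below -0.112 m or y of each of ball5, ball6 in the frame of tub below -0.112 m or y of each of ball5, ball7 in the frame of tub below -0.112 m or y of each of ball6, ball7 in the frame of tub below -0.112 m)) or ((y of each of ball0, ball1, ball2 in the frame of tub below -0.112 m or y of each of ball0, ball1, ball3 in the frame of tub below -0.112 m or y of each of ball0, ball2, ball3 in the frame of tub below -0.112 m or y of each of ball1, ball2, ball3 in the frame of tub below -0.112 m) and y of any of ball4, ball5, ball6, ball7 in the frame of tub below -0.112 m) or y of each of ball0, ball1, ball2, ball3 in the frame of tub below -0.112 m) and (y of ball0 in the frame of tub below -0.112 m or (x of ball0 in the frame of tub between -0.072 and 0.072 m and y of ball0 in the frame of tub between -0.112 and 0.112 m and height (world z) of ball0 between 0.055 and 0.14 m)) and (y of ball1 in the frame of tub below -0.112 m or (x of ball1 in the frame of tub between -0.072 and 0.072 m and y of ball1 in the frame of tub between -0.112 and 0.112 m and height (world z) of ball1 between 0.055 and 0.14 m)) and (y of ball2 in the frame of tub below -0.112 m or (x of ball2 in the frame of tub between -0.072 and 0.072 m and y of ball2 in the frame of tub between -0.112 and 0.112 m and height (world z) of ball2 between 0.055 and 0.14 m)) and (y of ball3 in the frame of tub below -0.112 m or (x of ball3 in the frame of tub between -0.072 and 0.072 m and y of ball3 in the frame of tub between -0.112 and 0.112 m and height (world z) of ball3 between 0.055 and 0.14 m)) and (y of ball4 in the frame of tub below -0.112 m or (x of ball4 in the frame of tub between -0.072 and 0.072 m and y of ball4 in the frame of tub between -0.112 and 0.112 m and height (world z) of ball4 between 0.055 and 0.14 m)) and (y of ball5 in the frame of tub below -0.112 m or (x of ball5 in the frame of tub between -0.072 and 0.072 m and y of ball5 in the frame of tub between -0.112 and 0.112 m and height (world z) of ball5 between 0.055 and 0.14 m)) and (y of ball6 in the frame of tub below -0.112 m or (x of ball6 in the frame of tub between -0.072 and 0.072 m and y of ball6 in the frame of tub between -0.112 and 0.112 m and height (world z) of ball6 between 0.055 and 0.14 m)) and (y of ball7 in the frame of tub below -0.112 m or (x of ball7 in the frame of tub between -0.072 and 0.072 m and y of ball7 in the frame of tub between -0.112 and 0.112 m and height (world z) of ball7 between 0.055 and 0.14 m))), for 0.2 s.
5. the lid is shut (lid joint under 0.06 rad) (value of joint lid below 0.06 rad), for 0.2 s.
6. the toggle clamp is thrown home on the shut lid (clamp joint under 0.1 rad) (value of joint clamp below 0.1 rad and value of joint lid below 0.06 rad), for 0.2 s.
At the end, for the whole second after the job is handed in: Every bracket present and exactly four balls lie inside the tub below its rim, all other balls are in the bin, the lid is shut (under 0.06 rad), the clamp is home (under 0.1 rad), and the scoop lies flat and still, released, with its pan's origin on the mat (all of step 4 and all of step 6 and (y of ball0 in the frame of tub above -0.112 m or (x of ball0 in the frame of bin between -0.143 and 0.128 m and y of ball0 in the frame of bin between -0.05 and 0.05 m)) and (y of ball1 in the frame of tub above -0.112 m or (x of ball1 in the frame of bin between -0.143 and 0.128 m and y of ball1 in the frame of bin between -0.05 and 0.05 m)) and (y of ball2 in the frame of tub above -0.112 m or (x of ball2 in the frame of bin between -0.143 and 0.128 m and y of ball2 in the frame of bin between -0.05 and 0.05 m)) and (y of ball3 in the frame of tub above -0.112 m or (x of ball3 in the frame of bin between -0.143 and 0.128 m and y of ball3 in the frame of bin between -0.05 and 0.05 m)) and (y of ball4 in the frame of tub above -0.112 m or (x of ball4 in the frame of bin between -0.143 and 0.128 m and y of ball4 in the frame of bin between -0.05 and 0.05 m)) and (y of ball5 in the frame of tub above -0.112 m or (x of ball5 in the frame of bin between -0.143 and 0.128 m and y of ball5 in the frame of bin between -0.05 and 0.05 m)) and (y of ball6 in the frame of tub above -0.112 m or (x of ball6 in the frame of bin between -0.143 and 0.128 m and y of ball6 in the frame of bin between -0.05 and 0.05 m)) and (y of ball7 in the frame of tub above -0.112 m or (x of ball7 in the frame of bin between -0.143 and 0.128 m and y of ball7 in the frame of bin between -0.05 and 0.05 m)) and x of bracket0 in the frame of tub between -0.072 and 0.072 m and y of bracket0 in the frame of tub between -0.112 and 0.112 m and height (world z) of bracket0 between 0.055 and 0.14 m and x of bracket1 in the frame of tub between -0.072 and 0.072 m and y of bracket1 in the frame of tub between -0.112 and 0.112 m and height (world z) of bracket1 between 0.055 and 0.14 m and x of bracket2 in the frame of tub between -0.072 and 0.072 m and y of bracket2 in the frame of tub between -0.112 and 0.112 m and height (world z) of bracket2 between 0.055 and 0.14 m and x of scoop in the frame of mat between -0.075 and 0.075 m and y of scoop in the frame of mat between -0.13 and 0.13 m and angle between scoop's own z axis and vertical below 0.12 rad and height (world z) of scoop below 0.012 m and linear speed of scoop below 0.02 m/s); the robot touches nothing.
It fails at once if the glue bottle is moved more than 30 mm or knocked over (distance of glue from where it was at the start of the episode above 0.03 m or angle between glue's own z axis and vertical above 0.5 rad).
Of bracket0, bracket1, bracket2 only 1 to 3 are there at a start; the rules pass over those that are not, and their reading is None.
At some moment in a run one of bracket0, bracket1, bracket2 may be knocked a few centimetres aside while the robot is not near it.
It also fails if it takes over 210 s, if anything falls off the work surface, if the arm or the gripper's body presses on something with over 40 N, if the wrist force passes 120 N, or if a joint passes its speed limit or range.

## Working session

There is one attempt and no reset: what is moved stays moved. The work goes in short steps, Python scripts to look and compute and a tool call to move; the robot and the scene stay as the last step left them, time stands still between calls to the robot, and variables do not carry over. Pictures are saved under pics/ and viewed, at most 14 in all, crops included, and the job is handed in when it is done.

Besides the shell and the picture viewer there is one more tool, called after ">>>" by a JSON object that holds its "api" and its "payload". move_arm: Moves the arm, as the interface text tells. Its arguments: {"type":"object","properties":{"targets":{"type":"string"}},"required":["targets"]}

```bash
ls; mkdir -p pics; python3 - <<'E'
from cell import read_state,cams,order,ctrl
import cv2
for n in ("scene","top","wrist"):
    d=cams.get_image(n); cv2.imwrite(f"pics/{n}0.png",d["color"][:,:,::-1])
    print(n,{k:v for k,v in d.items() if k!="color"})
print(read_state(),ctrl.pinch_z)
E
```

```text
pics
scene {'fovy': 54.227048672673874, 'cx': 323.614689830736, 'cy': 199.10302555706093, 'k1': -0.08613646516850573, 'rvec': array([ 1.6477177 ,  2.22324359, -0.61039053]), 'tvec': array([ 123.18033438, -396.51288674, 1286.95323023])}
top {'fovy': 54.33165209577508, 'cx': 319.79272829553565, 'cy': 198.08736072371946, 'k1': 0.011121902653246508, 'rvec': array([ 2.12151927, -2.09698693,  0.16158659]), 'tvec': array([ 49.67597956, 560.18477416, 788.03582351])}
wrist {'fovy': 63.4087341653673, 'cx': 323.2100626333138, 'cy': 200.400146269051, 'k1': -0.02242091349437988, 'rvec': array([-2.32372478,  1.70049824,  0.26964801]), 'tvec': array([-649.19393929,  -39.52505939,  381.28054416])}
{'clock': 0.15, 'qpos': array([ 1.19722444,  0.62915614,  0.03844874,  1.51813651, -0.02697642,
        0.99629916, -0.01997549]), 'qd': array([ 0.00057091, -0.00230269, -0.0020194 , -0.00145655, -0.00185302,
       -0.00108002,  0.00119558]), 'tau': array([ 1.21111952e-03, -5.63801980e+01,  1.22767881e+00, -1.93652880e+01,
        1.11373150e-02,  7.39253999e-03, -1.15672276e-05]), 'eef_pos': array([ 196.76952854, -618.93986461,  190.98640467]), 'tool_rot': array([-3.14011172e+00,  2.83686349e-05,  3.07809008e-01]), 'force': array([0.42875374, 0.74025764, 0.55997276]), 'torque': array([-0.00015024, -0.00821279, -0.00621236]), 'gripper_force': 0.0, 'width': 85.28962588285677} 18.700000000000003
```

View pics/scene0.png

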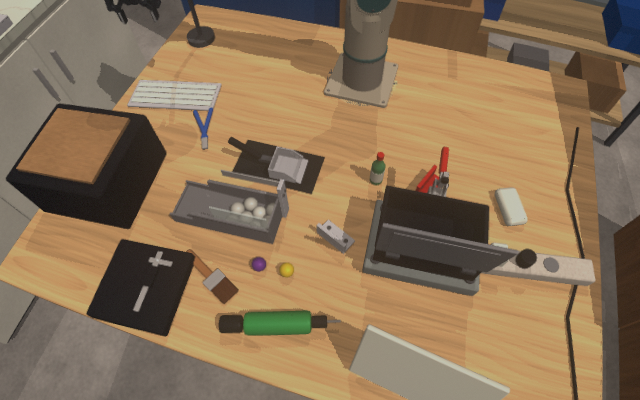

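View pics/top0.png

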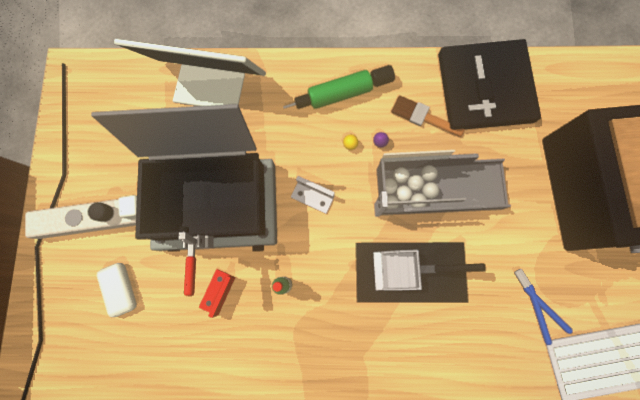

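```bash
cat > h.py <<'E'
import numpy as np, cv2, sys
from scipy.spatial.transform import Rotation as R
from cell import read_state,cams,order,ctrl
def cam(d):
    f=200/np.tan(np.radians(d["fovy"]/2)); return f,cv2.Rodrigues(d["rvec"])[0],np.array(d["tvec"])
def proj(d,P):
    f,r,t=cam(d); p=np.atleast_2d(P)@r.T+t; s=p[:,:2]/p[:,2:]; s=s*(1+d["k1"]*(s**2).sum(1,keepdims=True))
    return s*f+[d["cx"],d["cy"]]
def ray(d,uv):
    f,r,t=cam(d); q=(np.array(uv,float)-[d["cx"],d["cy"]])/f; s=q.copy()
    for _ in range(20): s=q/(1+d["k1"]*(s@s))
    return -r.T@t, r.T@np.array([s[0],s[1],1])
def onz(d,uv,z):
    c,v=ray(d,uv); return c+v*(z-c[2])/v[2]
def grab(n,save=None):
    d=cams.get_image(n)
    if save: cv2.imwrite(save,d["color"][:,:,::-1])
    return d
def crop(d,x0,y0,x1,y1,k,fn):
    cv2.imwrite(fn,cv2.resize(d["color"][y0:y1,x0:x1,::-1],None,fx=k,fy=k,interpolation=cv2.INTER_CUBIC))
def fr(x,y,yaw,z=0):
    T=np.eye(4); T[:3,:3]=R.from_euler('z',yaw).as_matrix(); T[:3,3]=[x,y,z]; return T
def ap(T,P): return np.atleast_2d(P)@T[:3,:3].T+T[:3,3]
def step(tool_rot,eef,target_pos,target_R):
    "shift in tool axes (cm) and rotvec (deg)"
    A=R.from_euler('xyz',tool_rot); return A.inv().apply(np.array(target_pos)-eef)/10,(A.inv()*target_R).as_rotvec(degrees=True)
E
python3 - <<'E'
from h import *
d=grab("top"); crop(d,345,140,525,310,3.5,"pics/t1.png"); crop(d,90,90,345,320,2.5,"pics/t2.png")
np.save("top.npy",d,allow_pickle=True); s=grab("scene"); np.save("scene.npy",s,allow_pickle=True)
for uv in [(377,193),(508,208),(356,243),(466,302),(315,195),(281,286)]: print(uv,onz(d,uv,0 if uv[0]!=377 else 90).round())
E
```

```text
(377, 193) [564. -63.  90.]
(508, 208) [ 551. -365.    0.]
(356, 243) [468. -25.   0.]
(466, 302) [ 344. -261.    0.]
(315, 195) [577.  69.   0.]
(281, 286) [371. 141.   0.]
```

View pics/t1.png

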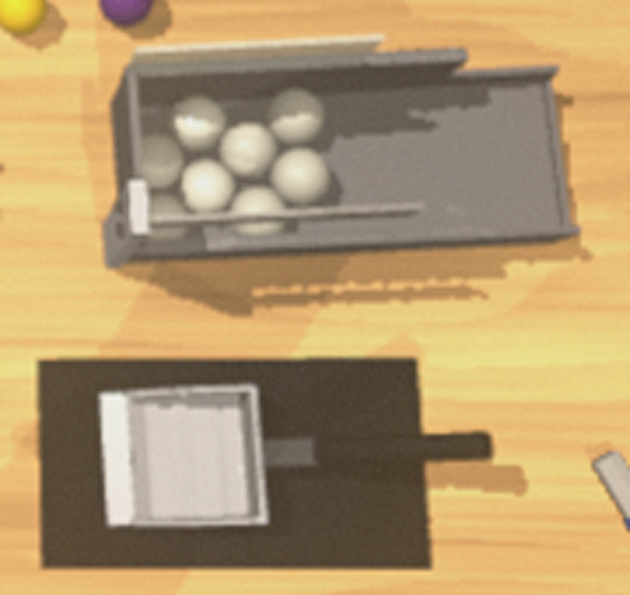

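View pics/t2.png

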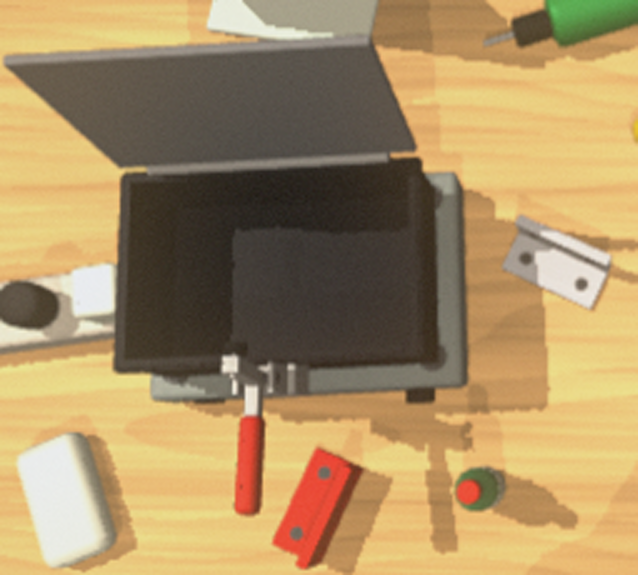

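```bash
cat > fit.py <<'E'
from h import *
from scipy.optimize import least_squares
d=np.load("top.npy",allow_pickle=True).item()
def fit(px,P,g,k,o,nm):
    px=np.array(px)/k+o; P=np.array(P,float)
    r=least_squares(lambda q:(proj(d,ap(fr(*q),P))-px).ravel(),g,x_scale=[10,10,.1],loss='soft_l1')
    print(nm,r.x.round(3),(r.fun.reshape(-1,2)).round(1).tolist()); return r.x
o1=[345,140];o2=[90,90]
h=np.pi/2
b=fit([(557,68),(577,237),(130,180),(150,232),(423,206),(130,68),(465,50),(383,38)],
 [(-145,-53.5,42),(-145,53.5,42),(141,26,140),(131,57,140),(-18,48.5,138),(130,-53.5,90),(-75,-53.5,80),(-10,-53.5,130)],[570,-220,h],3.5,o1,"bin")
m=fit([(38,360),(417,358),(430,568),(42,568)],[(65,120,3),(65,-120,3),(-65,-120,3),(-65,120,3)],[400,-140,0],3.5,o1,"mat")
s=fit([(255,385),(267,523),(100,393),(107,525),(490,445)],[(-43,-40.5,42),(-43,40.5,42),(47,-40.5,6),(47,40.5,6),(-161,0,95)],[400,-140,h],3.5,o1,"scoop")
t=fit([(122,177),(420,160),(437,360),(113,372),(465,173),(467,385),(152,400)],[(76,116,145),(76,-116,145),(-76,-116,145),(-76,116,145),(95,-135,52),(-95,-135,52),(-95,135,52)],[600,240,0],2.5,o2,"tub")
k=fit([(520,216),(610,262),(503,270),(593,308)],[(45,-23,44),(-45,-23,44),(45,23,8),(-45,23,8)],[577,69,1.2],2.5,o2,"bracket")
T=fr(*t)
f=lambda a:(proj(d,ap(T,[[80-158*np.cos(a)+8*np.sin(a),y,146+158*np.sin(a)+8*np.cos(a)] for y in(118,-118)]))-(np.array([(5,58),(370,38)])/2.5+o2)).ravel()
r=least_squares(lambda q:f(q[0]),[1.7]);print("lid",r.x,r.fun)
f=lambda a:(proj(d,ap(T,[[-92-97*np.sin(a),0,170+97*np.cos(a)]]))-(np.array([(247,510)])/2.5+o2)).ravel()
r=least_squares(lambda q:f(q[0]),[1.3]);print("clamp",r.x,r.fun)
print("glue",onz(d,np.array([467,491])/2.5+o2,120))
for p in [(200,122),(297,115),(248,148),(300,175),(208,185),(258,210),(160,160),(165,215)]:
    w=onz(d,np.array(p)/3.5+o1,28); print((np.linalg.inv(fr(*b))@np.r_[w,1])[:3].round(),end=' ')
E
python3 fit.py
```

```text
bin [ 590.854 -204.686    1.624] [[0.3, -0.4], [1.0, -0.4], [-0.8, -0.0], [-0.1, 0.8], [-0.2, 0.6], [-1.0, -0.7], [0.7, 1.2], [0.2, -1.2]]
mat [ 4.05968e+02 -1.44299e+02  1.70000e-02] [[-0.4, -0.5], [0.1, -0.3], [0.8, 0.4], [-0.4, 0.3]]
scoop [ 409.128 -111.257    1.622] [[-0.2, -0.0], [-0.3, -0.1], [-0.3, 0.1], [-0.0, -0.0], [1.1, 0.0]]
tub [5.44852e+02 2.86597e+02 6.00000e-02] [[2.6, 0.3], [0.3, 0.9], [-5.2, -2.0], [3.1, -0.8], [-1.5, -0.7], [-0.1, 0.8], [-0.4, 1.0]]
bracket [570.091  73.46    1.15 ] [[0.1, 0.0], [1.2, -1.7], [-0.4, 0.1], [-0.6, 1.2]]
lid [1.71032996] [1.66228203 0.2365589  2.77534337 0.21522161]
clamp [1.28138146] [-1.15340972  1.69262918]
glue [374.9510764  133.42152979 120.        ]
[ 77. -32.  28.] [ 15. -34.  28.] [ 48. -14.  28.] [17.  5. 28.] [75.  9. 28.] [45. 27. 28.] [104.  -8.  28.] [104.  27.  28.]
```

```bash
cat > plan.py <<'E'
from h import *
# wp: (TCP xyz, R, nrows or None, grip)
def down(yaw,lean=0,ax='y'):  # lean (rad) turn about tool axis
    return R.from_euler('z',yaw)*R.from_euler('x',np.pi)*R.from_euler(ax,lean)
def tcp(G,Rt): return np.array(G)+18.7*Rt.apply([0,0,1])
def plan(wps,p=None,A=None,vmax=40,wmax=7):
    s=read_state()
    if p is None: p=s["eef_pos"]; A=R.from_euler('xyz',s["tool_rot"])
    rows=[]
    for P,B,n,g in wps:
        P=np.array(P,float)
        dr=(A.inv()*B).as_rotvec(degrees=True); 
        m=max(n or 1,int(np.ceil(np.linalg.norm(P-p)/vmax-1e-6)),int(np.ceil(np.linalg.norm(dr)/wmax-1e-6)))
        for i in range(m):
            f=1/(m-i); sh=np.round(A.inv().apply((P-p)*f)/10,2); ro=np.round((A.inv()*B).as_rotvec(degrees=True)*f,1)
            rows.append(f"{g:g} "+" ".join(f"{v+0:g}" for v in np.r_[sh,ro]))
            p=p+A.apply(sh*10); A=A*R.from_rotvec(ro,degrees=True)
    for i in range(0,len(rows),5): print("; ".join(rows[i:i+5]))
    return p,A
E
python3 - <<'E'
from plan import *
T=fr(570,73.5,1.15); G=ap(T,[[0,-18,30]])[0]; print(G)
B=down(1.15)
t=tcp(G,B); plan([(t+[0,0,110],B,None,1)])
E
```

```text
[586.42975092  66.14722606  30.        ]
1 2.89 -2.68 0.35 0 0 -2.4; 1 3 -2.55 0.35 0 0 -2.4; 1 3.11 -2.42 0.35 0 0 -2.4; 1 3.21 -2.29 0.35 0 0 -2.4; 1 3.3 -2.16 0.35 0 0 -2.4
1 3.39 -2.01 0.35 0 0 -2.4; 1 3.47 -1.87 0.35 0 0 -2.4; 1 3.54 -1.72 0.35 0 0 -2.4; 1 3.61 -1.58 0.35 0 0 -2.4; 1 3.68 -1.42 0.35 0 0 -2.4
1 3.73 -1.27 0.35 0 0 -2.4; 1 3.78 -1.11 0.36 0 0 -2.4; 1 3.83 -0.95 0.35 0 0 -2.4; 1 3.86 -0.79 0.36 0 0 -2.4; 1 3.89 -0.63 0.35 0 0 -2.4
1 3.91 -0.46 0.36 0 0 -2.5; 1 3.93 -0.29 0.35 0 0 -2.4; 1 3.94 -0.13 0.36 0 0 -2.5; 1 3.94 0.05 0.35 0 0 -2.4; 1 3.94 0.21 0.36 0 0 -2.5
```

Candidates for the bracket: grey angle at top-image (315,195), and a red look-alike at (215,292). I choose the grey one; the crop shows the milled web and foot. White balls are only in the bin; the purple (381,139) and yellow (350,142) balls are not meant. The scoop is on its mat at (405,270).

>>> {"api": "move_arm", "payload": {"targets": "1 2.9 -2.7 -0.5 0 0 -2.4; 1 3 -2.5 -0.5 0 0 -2.4; 1 3.1 -2.4 -0.5 0 0 -2.4; 1 3.2 -2.3 -0.5 0 0 -2.4; 1 3.3 -2.2 -0.5 0 0 -2.4"}}

```text
clock: 0.67
eef_pos: [294.8, -446.5, 216.9]
tool_rot: [3.141, -0.0, 0.519]
force: [0.5, -0.5, -0.8]
width: 85.4
gripper_force: 0.0
```

>>> {"api": "move_arm", "payload": {"targets": "1 3.4 -2 0 0 0 -2.4; 1 3.5 -1.9 0 0 0 -2.4; 1 3.5 -1.7 0 0 0 -2.4; 1 3.6 -1.6 0 0 0 -2.4; 1 3.7 -1.4 0 0 0 -2.4"}}

```text
clock: 1.08
eef_pos: [392.2, -275.2, 216.9]
tool_rot: [3.141, -0.0, 0.728]
force: [1.0, -0.2, -0.5]
width: 85.3
gripper_force: 0.0
```

>>> {"api": "move_arm", "payload": {"targets": "1 3.7 -1.3 0 0 0 -2.4; 1 3.8 -1.1 0 0 0 -2.4; 1 3.8 -1 0 0 0 -2.4; 1 3.9 -0.8 0 0 0 -2.4; 1 3.9 -0.6 0 0 0 -2.4"}}

```text
clock: 1.5
eef_pos: [489.3, -103.3, 216.9]
tool_rot: [3.141, -0.0, 0.938]
force: [-0.1, -0.7, 0.4]
width: 85.4
gripper_force: 0.0
```

>>> {"api": "move_arm", "payload": {"targets": "1 3.9 -0.5 0 0 0 -2.5; 1 3.9 -0.3 0 0 0 -2.4; 1 3.9 -0.1 0 0 0 -2.5; 1 3.9 0 0 0 0 -2.4; 1 3.9 0.2 0 0 0 -2.5"}}

```text
clock: 1.92
eef_pos: [585.3, 67.0, 216.8]
tool_rot: [3.141, 0.0, 1.153]
force: [-0.7, -0.3, 0.6]
width: 85.2
gripper_force: 0.0
```

```bash
python3 - <<'E'
from plan import *
s=read_state(); print(s["qpos"].round(2),s["eef_pos"],s["tool_rot"])
w=grab("wrist","pics/w1.png")
T=fr(570,73.5,1.15)
print(proj(w,ap(T,[(45,-23,44),(-45,-23,44),(45,-13,44),(-45,-13,44),(45,23,8),(-45,23,8)])).round(0).tolist())
G=ap(T,[[0,-18,30]])[0]; B=down(1.15); t=tcp(G,B); print(t); plan([(t+[0,0,60],B,None,1),(t,B,None,1)])
E
```

```text
[ 0.02  0.52 -0.28  1.66  0.17  0.98 -0.74] [585.28406525  66.98188662 216.76282324] [3.14145288e+00 2.16718742e-04 1.15278421e+00]
[[329.0, 129.0], [328.0, 208.0], [320.0, 129.0], [320.0, 208.0], [290.0, 126.0], [292.0, 199.0]]
[586.42975092  66.14722606  11.3       ]
1 -0.33 0.05 3.64 0 -0.1 0.2; 1 -0.32 0.05 3.64 0 -0.2 0.2; 1 -0.31 0.06 3.64 0 -0.1 0.2; 1 -0.3 0.06 3.64 0.1 -0.2 0.2; 1 0 0 3 0 0 0
1 0.01 0 3 0 0 0
```

View pics/w1.png

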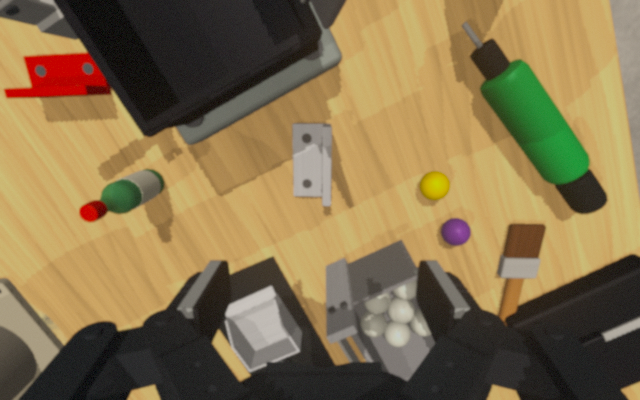

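The wrist view shows the bracket at (312,163), its web at column 327, as predicted, and the eight balls in the bin at (390,310).

>>> {"api": "move_arm", "payload": {"targets": "1 0 0 4 0 0 0; 1 0 0 4 0 0 0; 1 0 0 4 0 0 0; 1 0 0 4 0 0 0; 1 0 0 2 0 0 0"}}

```text
clock: 2.38
eef_pos: [581.5, 64.4, 32.3]
tool_rot: [-3.136, 0.004, 1.151]
force: [-1.1, -0.3, 0.0]
width: 85.6
gripper_force: 0.0
```

>>> {"api": "move_arm", "payload": {"targets": "1 0 0 2.5 0 0 0; -1 0 0 0 0 0 0; -1 0 0 0 0 0 0; -1 0 0 0 0 0 0; -1 0 0 0 0 0 0"}}

```text
clock: 2.8
eef_pos: [586.2, 65.5, 13.6]
tool_rot: [3.139, -0.002, 1.151]
force: [0.5, -0.2, -0.1]
width: 38.6
gripper_force: 0.0
```

>>> {"api": "move_arm", "payload": {"targets": "-1 0 0 0 0 0 0; -1 0 0 0 0 0 0; -1 0 0 0 0 0 0; -1 0 0 0 0 0 0; -1 0 0 0 0 0 0"}}

```text
clock: 3.22
eef_pos: [584.9, 65.3, 12.0]
tool_rot: [3.141, -0.0, 1.151]
force: [0.7, 0.7, -0.2]
width: -0.1
gripper_force: 0.0
```

```bash
python3 - <<'E'
from plan import *
s=read_state(); print(s["eef_pos"],s["width"],s["gripper_force"])
B=down(1.6)
print("lift"); p,A=plan([(s["eef_pos"]+[0,0,190],down(1.15),None,-1)]) 
print("over"); p,A=plan([([560,345,200],B,None,-1)],p,A)
print("down"); p,A=plan([([560,345,88],B,None,-1)],p,A)
E
```

```text
[584.8536501   65.26669494  12.03209925] -0.11776180288801119 0.0
lift
-1 0 0 -3.8 0 0 0; -1 0 0 -3.8 0 0 0; -1 0 0 -3.8 0 0 0; -1 0 0 -3.8 0 0 0; -1 0 0.01 -3.8 0 0 0
over
-1 3.07 -1.71 0.03 0 0 -3.2; -1 3.16 -1.54 0.02 0 0 -3.2; -1 3.24 -1.36 0.03 0 0 -3.2; -1 3.31 -1.17 0.02 0 0 -3.2; -1 3.37 -0.99 0.03 0 0 -3.2
-1 3.42 -0.8 0.02 0 0 -3.2; -1 3.45 -0.6 0.03 0 0 -3.3; -1 3.48 -0.41 0.02 0 0 -3.2
down
-1 0 0 3.73 0 0 0; -1 0 0 3.74 0 0 0; -1 0 0 3.73 0 0 0
```

>>> {"api": "move_arm", "payload": {"targets": "1 0 0 0 0 0 0; 1 0 0 0 0 0 0; 1 0 0 0 0 0 0; 1 0 0 0 0 0 0; 1 0 0 -4 0 0 0"}}

```text
clock: 3.63
eef_pos: [578.5, 64.3, 44.8]
tool_rot: [-3.129, 0.008, 1.151]
force: [0.1, -0.1, -0.4]
width: 60.3
gripper_force: 0.0
```

>>> {"api": "move_arm", "payload": {"targets": "1 0 0 -4 0 0 0; 1 0 0 -4 0 0 0; 1 0 0 0 0 0 0; 1 0 0 0 0 0 0"}}

```text
clock: 3.97
eef_pos: [586.7, 65.6, 134.5]
tool_rot: [3.137, -0.003, 1.151]
force: [0.2, 0.3, -0.2]
width: 85.5
gripper_force: 0.0
```

```bash
python3 - <<'E'
from plan import *
w=grab("wrist","pics/w2.png"); np.save("w2.npy",w,allow_pickle=True)
s=read_state(); print(s["eef_pos"])
T=fr(570,73.5,1.15)
print(proj(w,ap(T,[(45,-23,44),(-45,-23,44),(45,-13,44),(-45,-13,44),(45,23,8),(-45,23,8)])).round(0).tolist())
print(proj(w,s["eef_pos"]).round())
E
```

```text
[585.08694263  65.17717573 132.60293252]
[[328.0, 138.0], [327.0, 237.0], [316.0, 138.0], [317.0, 237.0], [278.0, 134.0], [282.0, 223.0]]
[[321. 231.]]
```

View pics/w2.png

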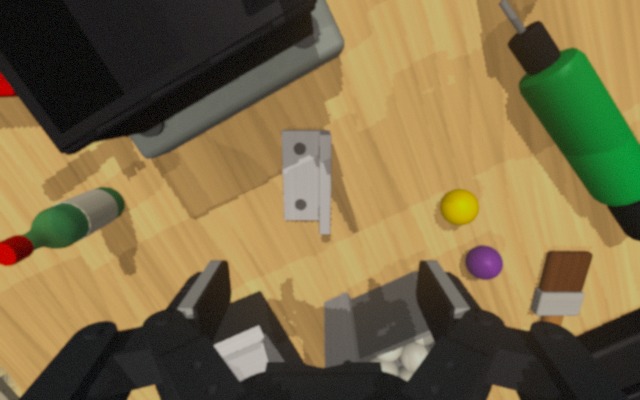

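```bash
python3 - <<'E'
from plan import *
w=np.load("w2.npy",allow_pickle=True).item(); s=read_state(); A=R.from_euler('xyz',s["tool_rot"]); p=s["eef_pos"]
f,r,t=cam(w)
for l in [(0,42,-13),(0,-42,-13),(11,42,-13),(-11,42,-13),(0,0,0)]: 
    q=p+A.apply(l); print(l,proj(w,q).round(),(r@q+t).round())
print(proj(w,[585,65,44]).round(), "cam in tool",A.inv().apply(-r.T@t-p))
d=grab("top"); c=grab("scene"); print(proj(d,p).round(),proj(c,p).round())
im=np.hstack([cv2.resize(d["color"][90:310,190:450],None,fx=1.5,fy=1.5),cv2.resize(c["color"][130:350,230:490],None,fx=1.5,fy=1.5)])
cv2.imwrite("pics/ts.png",im[:,:,::-1])
E
```

```text
(0, 42, -13) [[393. 240.]] [ 41.  23. 188.]
(0, -42, -13) [[248. 240.]] [-43.  23. 187.]
(11, 42, -13) [[394. 222.]] [ 41.  12. 184.]
(-11, 42, -13) [[392. 257.]] [ 41.  33. 191.]
(0, 0, 0) [[321. 231.]] [ -2.  19. 200.]
[[321. 192.]] cam in tool [  78.94223299    0.97502712 -184.75647235]
[[314. 178.]] [[330. 215.]]
```

View pics/ts.png

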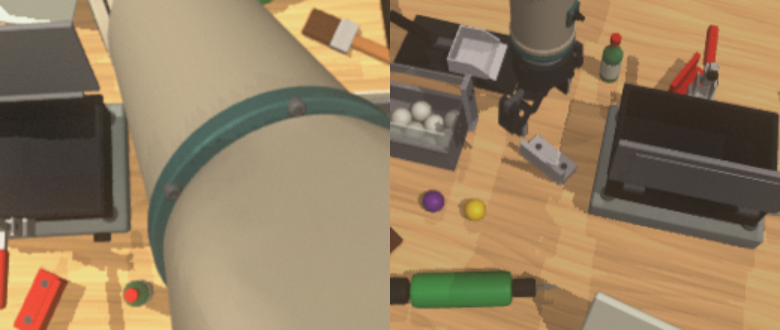

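The scene crop shows the fingertips clearly above and short of the reported TCP: at (520,110) in the crop, expected (540,127). The wrist view agrees, so the fingers seem about 40 mm higher than reported and closed above the web. I'll go down in small steps, watching the force.

>>> {"api": "move_arm", "payload": {"targets": "1 0 0 4 0 0 0; 1 0 0 4 0 0 0; 1 0 0 4 0 0 0; 1 0 0 0 0 0 0; 1 0 0 0 0 0 0"}}

```text
clock: 4.53
eef_pos: [581.4, 64.9, 8.7]
tool_rot: [-3.135, 0.004, 1.151]
force: [-0.6, -0.1, 0.6]
width: 85.9
gripper_force: 0.0
```

>>> {"api": "move_arm", "payload": {"targets": "1 0 0 0.7 0 0 0; 1 0 0 0.7 0 0 0; 1 0 0 0 0 0 0; 1 0 0 0 0 0 0"}}

```text
clock: 4.87
eef_pos: [585.7, 65.3, -0.9]
tool_rot: [3.14, -0.001, 1.151]
force: [0.1, -0.6, -0.5]
width: 85.3
gripper_force: 0.0
```

```bash
python3 - <<'E'
from plan import *
s=read_state();p=s["eef_pos"];A=R.from_euler('xyz',s["tool_rot"]);print(p,s["force"])
w=grab("wrist","pics/w3.png");c=grab("scene")
for k in (0,-20,-40): print(k,proj(c,p+A.apply([0,0,k])).round(),[proj(w,p+A.apply([0,y,k-13])).round().tolist() for y in(-42,42)])
im=cv2.resize(c["color"][180:260,280:390],None,fx=3.5,fy=3.5); wi=w["color"][80:360,120:520]
im=cv2.copyMakeBorder(im,0,0,0,0,0); o=np.zeros((280,785,3),np.uint8); o[:,:385]=im; o[:,385:]=wi
cv2.imwrite("pics/ws.png",o[:,:,::-1])
E
```

```text
[585.65420808  65.31734358  -0.87056805] [ 0.05499132 -0.60327912 -0.49285307]
0 [[329. 240.]] [[[250.0, 240.0]], [[396.0, 240.0]]]
-20 [[329. 236.]] [[[241.0, 256.0]], [[404.0, 256.0]]]
-40 [[329. 233.]] [[[231.0, 277.0]], [[415.0, 277.0]]]
```

View pics/ws.png

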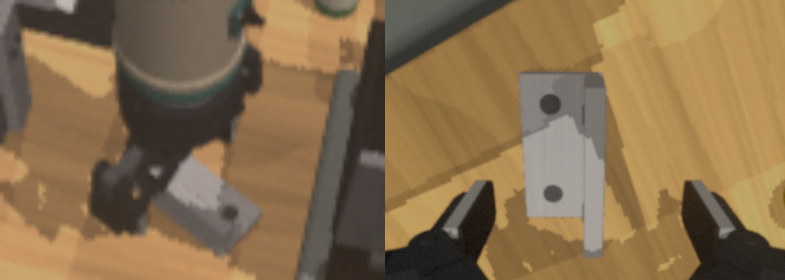

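>>> {"api": "move_arm", "payload": {"targets": "1 0 0 0.5 0 0 0; 1 0 0 0.5 0 0 0; 1 0 0 0 0 0 0"}}

```text
clock: 5.22
eef_pos: [584.0, 65.1, -13.1]
tool_rot: [-3.141, 0.001, 1.151]
force: [-0.5, -0.3, -0.8]
width: 85.6
gripper_force: 0.0
```

>>> {"api": "move_arm", "payload": {"targets": "1 0 0 0.4 0 0 0; 1 0 0 0 0 0 0"}}

```text
clock: 5.38
eef_pos: [584.2, 65.2, -17.0]
tool_rot: [-3.141, 0.001, 1.151]
force: [-0.0, 0.4, 0.1]
width: 85.5
gripper_force: 0.0
```

>>> {"api": "move_arm", "payload": {"targets": "1 0 0 0.4 0 0 0; 1 0 0 0 0 0 0"}}

```text
clock: 5.55
eef_pos: [584.3, 65.2, -21.0]
tool_rot: [-3.141, 0.0, 1.151]
force: [0.4, 0.1, 0.1]
width: 85.2
gripper_force: 0.0
```

>>> {"api": "move_arm", "payload": {"targets": "1 0 0 0.4 0 0 0; 1 0 0 0.4 0 0 0; 1 0 0 0 0 0 0"}}

```text
clock: 5.8
eef_pos: [584.1, 65.1, -29.1]
tool_rot: [-3.141, 0.001, 1.151]
force: [0.5, 0.0, -0.3]
width: 85.2
gripper_force: 0.0
```

>>> {"api": "move_arm", "payload": {"targets": "1 0 0 0.3 0 0 0; 1 0 0 0.3 0 0 0; 1 0 0 0 0 0 0"}}

```text
clock: 6.05
eef_pos: [584.3, 65.2, -34.9]
tool_rot: [-3.141, 0.001, 1.151]
force: [-0.2, -1.3, 0.3]
width: 85.4
gripper_force: 0.0
```

```bash
python3 - <<'E'
from plan import *
s=read_state();p=s["eef_pos"];print(p,s["force"],s["tau"].round(1))
T=fr(570,73.5,1.15)
w=grab("wrist","pics/w4.png")
print(proj(w,ap(T,[(45,-23,44),(-45,-23,44),(45,-13,44),(-45,-13,44),(45,23,8),(-45,23,8)])).round(0).tolist())
cv2.imwrite("pics/w4c.png",w["color"][100:360,150:500,::-1])
E
```

```text
[584.27526355  65.21898471 -34.89554214] [-0.1769124  -1.30595587  0.27107377] [ -0.  -57.9  -2.1 -10.1   0.   -0.1  -0. ]
[[342.0, 195.0], [338.0, 399.0], [312.0, 195.0], [315.0, 399.0], [233.0, 172.0], [248.0, 338.0]]
```

View pics/w4c.png

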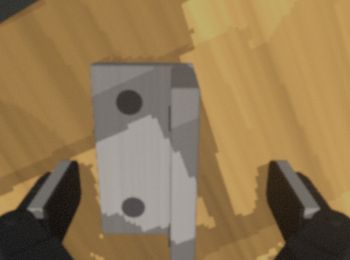

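```bash
python3 - <<'E'
from plan import *
from scipy.optimize import least_squares
w=grab("wrist"); f,r0,t0=cam(w); s=read_state(); A0=R.from_euler('xyz',s["tool_rot"]); p0=s["eef_pos"]
c0=A0.inv().apply(-r0.T@t0-p0); Rc=r0@A0.as_matrix()   # cam from tool
P={'a':(45,-23,44),'b':(45,23,8),'c':(-45,23,8),'d':(-45,-23,44)}
obs=[([585.28,66.98,216.76],dict(a=(329,124),b=(293,124),c=(293,196),d=(329,206))),
([585.1,65.2,132.6],dict(a=(330,131),b=(283,130),c=(284,220),d=(329,235))),
(p0,dict(a=(347,165),b=(242,165),c=(255,333)))]
def res(q,full=False):
    out=[]
    for p,o in obs:
        A=down(1.152); c=np.array(p)+q[:3]+A.apply(c0); r=Rc@A.as_matrix().T
        D=dict(w); D["rvec"]=cv2.Rodrigues(r)[0]; D["tvec"]=-r@c
        for k,v in o.items(): out.append(proj(D,ap(fr(570+q[3],73.5+q[4],1.15+q[5]),[P[k]]))[0]-v)
    return np.array(out).ravel()
for m in ([0,0,0,1,1,1],[1,1,1,0,0,0],[1,1,1,1,1,1]):
    m=np.array(m); q=least_squares(lambda q:np.r_[res(q*m),q[3:]*[.3,.3,100]],np.zeros(6)).x*m; print(q.round(2),np.abs(res(q)).mean(),res(q).round(0))
E
```

```text
[ 0.    0.   -0.    4.69  4.06  0.02] 3.0369456586143797 [ 2. -1. -2. -2.  2. -1.  3. -3.  2. -2. -1. -3.  3. -3.  5. -5.  0. 13.
 -6. -5. -1. -3.]
[-4.02 -3.87  1.71  0.    0.    0.  ] 3.004842371363629 [ 2. -0. -1. -3.  1. -2.  1. -3.  3. -1. -0. -4.  2. -3.  3. -4.  1. 14.
 -4. -6. -3. -5.]
[-4.46 -3.77  1.34 -0.   -0.    0.02] 2.9911238157814193 [ 2. -1. -2. -2.  2. -1.  3. -3.  2. -2. -1. -3.  3. -3.  4. -5. -0. 13.
 -5. -5. -0. -4.]
```

>>> {"api": "move_arm", "payload": {"targets": "1 0 0 0.3 0 0 0; 1 0 0 0.3 0 0 0; 1 0 0 0 0 0 0"}}

```text
clock: 6.4
eef_pos: [584.3, 65.2, -40.8]
tool_rot: [-3.141, 0.0, 1.151]
force: [-0.3, -0.1, 0.3]
width: 85.9
gripper_force: 0.0
```

>>> {"api": "move_arm", "payload": {"targets": "1 0 0 0.3 0 0 0; 1 0 0 0 0 0 0"}}

```text
clock: 6.57
eef_pos: [584.4, 65.2, -43.7]
tool_rot: [-3.141, 0.0, 1.151]
force: [-0.8, 0.2, -0.2]
width: 85.3
gripper_force: 0.0
```

>>> {"api": "move_arm", "payload": {"targets": "1 0 0 0.3 0 0 0; 1 0 0 0 0 0 0"}}

```text
clock: 6.73
eef_pos: [584.4, 65.2, -46.7]
tool_rot: [-3.141, 0.0, 1.151]
force: [0.2, 0.5, 0.6]
width: 85.4
gripper_force: 0.0
```

>>> {"api": "move_arm", "payload": {"targets": "1 0 0 0.2 0 0 0; 1 0 0 0 0 0 0"}}

```text
clock: 6.9
eef_pos: [584.5, 65.3, -48.6]
tool_rot: [-3.141, 0.0, 1.151]
force: [-0.8, 0.9, -0.4]
width: 85.4
gripper_force: 0.0
```

>>> {"api": "move_arm", "payload": {"targets": "1 0 0 -1.4 0 0 0; -1 0 0 0 0 0 0; -1 0 0 0 0 0 0; -1 0 0 0 0 0 0; -1 0 0 0 0 0 0"}}

```text
clock: 7.32
eef_pos: [581.6, 66.6, -33.3]
tool_rot: [-3.136, 0.002, 1.15]
force: [-18.3, 6.3, 39.7]
width: 39.0
gripper_force: 20.1
```

>>> {"api": "move_arm", "payload": {"targets": "-1 0 0 0 0 0 0; -1 0 0 0 0 0 0; -1 0 0 0 0 0 0; -1 0 0 0 0 0 0; -1 0 0 0 0 0 0"}}

```text
clock: 7.73
eef_pos: [586.5, 66.0, -31.2]
tool_rot: [3.138, -0.002, 1.151]
force: [-3.0, -0.3, 23.5]
width: 9.3
gripper_force: 70.2
```

Grasped, at a width of 9.3 mm. The fingertips really are about 39.5 mm behind the reported TCP along tool z, so I'll allow for that offset.

```bash
sed -i 's/18.7\*/58.2*/' plan.py; python3 - <<'E'
from plan import *
s=read_state(); p=s["eef_pos"]; A=R.from_euler('xyz',s["tool_rot"])
B=down(1.62)
p,A=plan([(p+[0,0,150],down(1.15),None,-1)],p,A)
print("over"); p,A=plan([([545,345,122],B,None,-1)],p,A)
print("down"); p,A=plan([([545,345,38],B,None,-1)],p,A)
E
```

```text
-1 0.01 0.01 -3.75 0 0 0; -1 0.01 0.01 -3.75 0.1 0 0; -1 0.01 0.01 -3.75 0 -0.1 0; -1 -0.01 0.01 -3.75 0.1 0 0.1
over
-1 2.97 -1.9 -0.04 0 0 -3.4; -1 3.08 -1.72 -0.04 0 0 -3.4; -1 3.17 -1.54 -0.04 0 0 -3.4; -1 3.26 -1.34 -0.04 0 0 -3.4; -1 3.34 -1.15 -0.04 0 0 -3.3
-1 3.39 -0.96 -0.04 0 0 -3.4; -1 3.45 -0.75 -0.04 0 0 -3.3; -1 3.48 -0.55 -0.03 0 0 -3.4
down
-1 0 0 2.8 0 0 0; -1 0 0 2.8 0 0 0; -1 0 0 2.8 0 0 0
```

>>> {"api": "move_arm", "payload": {"targets": "-1 0 0 -3 0 0 0; -1 0 0 -4 0 0 0; -1 0 0 -4 0 0 0; -1 0 0 -4 0 0 0; -1 0 0 -2 0 0 0"}}

```text
clock: 8.15
eef_pos: [586.6, 65.8, 140.2]
tool_rot: [3.137, -0.003, 1.151]
force: [0.9, -0.4, -1.0]
width: 9.3
gripper_force: 65.1
```

>>> {"api": "move_arm", "payload": {"targets": "-1 3 -1.9 0 0 0 -3.4; -1 3.1 -1.7 0 0 0 -3.4; -1 3.2 -1.5 0 0 0 -3.4; -1 3.3 -1.3 0 0 0 -3.4; -1 3.3 -1.2 0 0 0 -3.4"}}

```text
clock: 8.57
eef_pos: [558.6, 241.5, 135.4]
tool_rot: [-3.141, 0.0, 1.45]
force: [-0.0, -0.4, -1.6]
width: 9.1
gripper_force: 65.1
```

>>> {"api": "move_arm", "payload": {"targets": "-1 3.4 -1 0 0 0 -3.4; -1 3.4 -0.8 0 0 0 -3.4; -1 3.5 -0.6 0 0 0 -3.4; -1 0 0 0 0 0 0; -1 0 0 0 0 0 0"}}

```text
clock: 8.98
eef_pos: [539.7, 347.8, 135.0]
tool_rot: [-3.14, -0.001, 1.631]
force: [0.3, -1.3, -1.4]
width: 9.2
gripper_force: 65.2
```

>>> {"api": "move_arm", "payload": {"targets": "-1 0 0 2.8 0 0 0; -1 0 0 2.8 0 0 0; -1 0 0 2.8 0 0 0; -1 0 0 0 0 0 0; -1 0 0 0 0 0 0"}}

```text
clock: 9.4
eef_pos: [541.1, 342.2, 50.3]
tool_rot: [-3.138, 0.003, 1.624]
force: [-0.7, 0.6, -1.6]
width: 9.9
gripper_force: 65.1
```

>>> {"api": "move_arm", "payload": {"targets": "-1 0 0 1.2 0 0 0; -1 0 0 0 0 0 0; -0.2 0 0 0 0 0 0; -0.2 0 0 0 0 0 0; -0.2 0 0 0 0 0 0"}}

```text
clock: 9.82
eef_pos: [542.7, 345.2, 41.0]
tool_rot: [3.14, -0.001, 1.625]
force: [-0.2, 0.9, 0.7]
width: 33.9
gripper_force: 0.0
```

>>> {"api": "move_arm", "payload": {"targets": "-0.2 0 0 -4 0 0 0; -0.2 0 0 -4 0 0 0; -0.2 0 0 -4 0 0 0; -0.2 0 0 -4 0 0 0; 1 0 0 0 0 0 0"}}

```text
clock: 10.23
eef_pos: [546.2, 348.8, 209.6]
tool_rot: [3.128, -0.009, 1.625]
force: [1.2, 1.3, 1.2]
width: 44.9
gripper_force: 0.0
```

```bash
python3 - <<'E'
from plan import *
w=grab("wrist"); cv2.imwrite("pics/w5.png",w["color"][:,:,::-1])
S=fr(409.1,-111.3,1.622,3); B=down(1.622); G=ap(S,[[-108,0,48.4]])[0]; t=tcp(G,B); print(t)
s=read_state();print(s["eef_pos"],s["width"],s["qpos"].round(2))
p,A=plan([([480,60,210],B,None,1),(t+[0,0,110],B,None,1)])
print();plan([(t,B,None,1)],p,A)
E
```

```text
[ 414.62758058 -219.15845286   -6.8       ]
[544.7102395  347.33356422 205.87090614] 52.18535907063323 [-0.37  0.63 -0.41  1.52  0.27  1.04 -0.79]
1 -3.54 -1 -0.08 0.1 0 0; 1 -3.54 -1 -0.08 0.1 -0.1 0; 1 -3.54 -1 -0.07 0.1 0 0; 1 -3.54 -1.01 -0.07 0.1 -0.1 0; 1 -3.54 -1 -0.07 0 0 0
1 -3.55 -1.01 -0.06 0.1 -0.1 0.1; 1 -3.54 -1 -0.06 0 0 0; 1 -3.55 -0.99 -0.06 0.1 -0.1 0.1; 1 -3.44 -0.99 1.34 0 0 0; 1 -3.44 -0.99 1.34 0 0 0
1 -3.44 -1 1.34 0 0 0; 1 -3.44 -0.99 1.34 0 0 0; 1 -3.44 -1 1.34 0 0 0; 1 -3.45 -0.99 1.34 0 0 0; 1 -3.44 -1 1.34 0 0 0
1 -3.45 -0.99 1.33 0 0 0

1 0 0 3.67 0 0 0; 1 0.01 0 3.67 0 0 0; 1 0 0.01 3.66 0 0 0
```

View pics/w5.png

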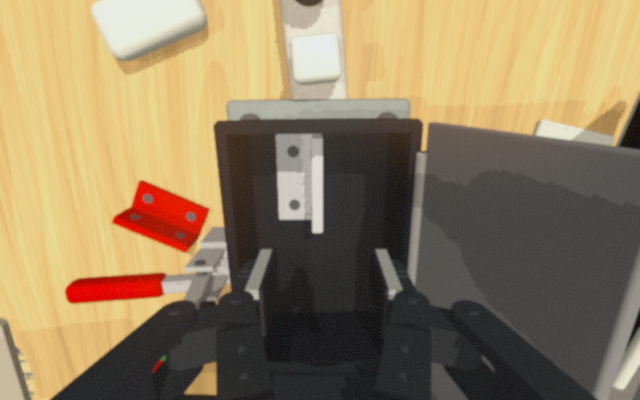

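The bracket lies in the tub at (300,180).

>>> {"api": "move_arm", "payload": {"targets": "1 -3.5 -1 0 0 0 0; 1 -3.5 -1 0 0 0 0; 1 -3.5 -1 0 0 0 0; 1 -3.5 -1 0 0 0 0; 1 -3.5 -1 0 0 0 0"}}

```text
clock: 10.7
eef_pos: [500.4, 165.4, 199.2]
tool_rot: [-3.141, 0.001, 1.626]
force: [1.3, -0.4, -0.2]
width: 85.8
gripper_force: 0.0
```

>>> {"api": "move_arm", "payload": {"targets": "1 -3.5 -1 0 0 0 0; 1 -3.5 -1 0 0 0 0; 1 -3.5 -1 0 0 0 0; 1 -3.5 -1 0.5 0 0 0; 1 -3.5 -1 0.5 0 0 0"}}

```text
clock: 11.12
eef_pos: [460.3, -12.0, 189.6]
tool_rot: [3.141, 0.0, 1.626]
force: [0.8, -0.0, -0.2]
width: 85.2
gripper_force: 0.0
```

>>> {"api": "move_arm", "payload": {"targets": "1 -3.5 -1 1 0 0 0; 1 -3.5 -1 1 0 0 0; 1 -3.5 -1 1 0 0 0; 1 -3.5 -1 1 0 0 0; 1 -3.5 -1 1 0 0 0"}}

```text
clock: 11.53
eef_pos: [419.8, -189.2, 139.1]
tool_rot: [-3.141, -0.0, 1.626]
force: [1.6, -0.0, 0.3]
width: 85.5
gripper_force: 0.0
```

>>> {"api": "move_arm", "payload": {"targets": "1 -3.6 -0.8 1 0 0 0; 1 0 0 0 0 0 0; 1 0 0 0 0 0 0"}}

```text
clock: 11.78
eef_pos: [413.2, -226.0, 128.7]
tool_rot: [-3.14, -0.001, 1.62]
force: [0.6, 1.3, 0.8]
width: 85.4
gripper_force: 0.0
```

```bash
python3 - <<'E'
from plan import *
S=fr(409.1,-111.3,1.622,3); B=down(1.622); G=ap(S,[[-108,0,48.4]])[0]; t=tcp(G,B)
s=read_state();print(s["eef_pos"],s["qpos"].round(2)); plan([(t+[0,0,70],B,None,1),(t,B,None,1)])
w=grab("wrist"); 
im=w["color"].copy()
for P in [(-43,-40.5,39),(-43,40.5,39),(4,-40.5,39),(4,40.5,39),(47,-40.5,3),(47,40.5,3),(-79,0,28),(-161,0,85),(-116,0,54)]: cv2.circle(im,tuple(proj(w,ap(S,[P]))[0].round().astype(int).tolist()),3,(255,0,0),-1)
Bn=fr(590.9,-204.7,1.624)
for P in [(-145,-53.5,42),(-145,53.5,42),(-18,48.5,116),(131,57,140),(141,26,140),(-75,53.5,65),(130,-53.5,90)]: cv2.circle(im,tuple(proj(w,ap(Bn,[P]))[0].round().astype(int).tolist()),3,(0,255,0),-1)
cv2.imwrite("pics/w6.png",im[:,:,::-1])
E
```

```text
[ 413.18265669 -225.99055201  128.73405658] [ 0.7   0.49 -0.36  2.06  0.29  0.64  0.19]
1 0.34 0.1 3.28 -0.1 0 -0.1; 1 0.33 0.09 3.27 0 0 0; 1 0 0 3.5 0 0 0; 1 0 0 3.5 0 0 0
```

View pics/w6.png

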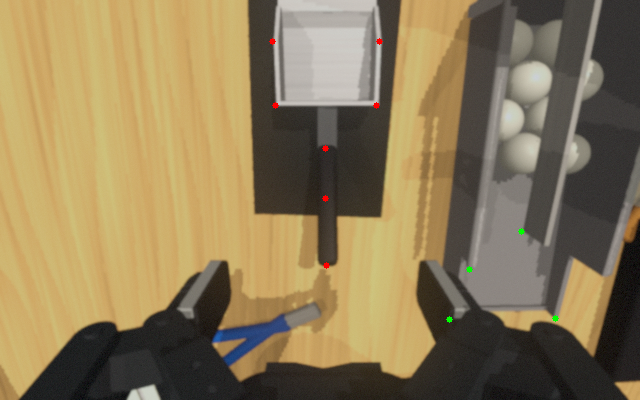

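The red markers fit the scoop: rim corners at (275,105) and (376,105), grip from (325,148) to (326,265). The bin markers agree within a few mm.

>>> {"api": "move_arm", "payload": {"targets": "1 0.3 0.1 3.3 0 0 0; 1 0.3 0 3.3 0 0 0; 1 0.1 0 3.4 0 0 0; 1 0 0 3 0 0 0; 1 0 0 0.5 0 0 0"}}

```text
clock: 12.25
eef_pos: [413.7, -213.6, -8.5]
tool_rot: [-3.136, -0.004, 1.63]
force: [0.1, 0.0, -0.7]
width: 85.2
gripper_force: 0.0
```

>>> {"api": "move_arm", "payload": {"targets": "-1 0 0 0 0 0 0; -1 0 0 0 0 0 0; -1 0 0 0 0 0 0; -1 0 0 0 0 0 0; -1 0 0 0 0 0 0"}}

```text
clock: 12.67
eef_pos: [416.4, -217.6, -3.8]
tool_rot: [3.139, 0.001, 1.625]
force: [-0.6, 0.5, -0.7]
width: 25.6
gripper_force: 0.0
```

>>> {"api": "move_arm", "payload": {"targets": "-1 0 0 0 0 0 0; -1 0 0 0 0 0 0; -1 0 0 0 0 0 0; -1 0 0 0 0 0 0; -1 0 0 0 0 0 0"}}

```text
clock: 13.08
eef_pos: [416.1, -217.9, -4.4]
tool_rot: [3.14, 0.001, 1.625]
force: [0.1, -1.3, 7.7]
width: 15.2
gripper_force: 60.7
```

```bash
cat >> plan.py <<'E'
BIN=fr(590.9,-204.7,1.624)
OFF=np.array([106.8,0,-7.4])  # scoop origin in tool frame
RX=R.from_euler('x',np.pi)
def scoop_eef(T,x,y,z,th,dyaw=0,off=None):
    "eef pos,R for scoop origin at frame T (x,y,z) with nose-down th"
    o=OFF if off is None else off
    Rs=R.from_matrix(T[:3,:3])*R.from_euler('z',dyaw)*R.from_euler('y',th); Rt=Rs*RX.inv()
    return ap(T,[[x,y,z]])[0]-Rt.apply(o),Rt
def scoop_now(T):
    s=read_state(); A=R.from_euler('xyz',s["tool_rot"]); o=s["eef_pos"]+A.apply(OFF); Rs=A*RX
    L=np.linalg.inv(T); v=L[:3,:3]@Rs.as_matrix(); 
    return (L@np.r_[o,1])[:3].round(1), np.round([np.arcsin(-v[2,0]),np.arctan2(v[2,1],v[2,2]),np.arctan2(v[1,0],v[0,0])],3)
E
python3 - <<'E'
from plan import *
w=grab("wrist"); cv2.imwrite("pics/ref.png",w["color"][:,:,::-1]); s=read_state(); A=R.from_euler('xyz',s["tool_rot"])
P=[(-43,-40.5,39),(-43,40.5,39),(-43,0,39),(4,-40.5,39),(4,40.5,39),(20,0,3)]
print([proj(w,s["eef_pos"]+A.apply(OFF+RX.as_matrix()@np.array(q,float)))[0].round(1).tolist() for q in P])
h0=s["eef_pos"]
p,A=plan([(h0+[0,0,170],A,None,-1)],h0,A)
print("to bin"); e,B=scoop_eef(BIN,-75,0,120,0.083); print(e); p,A=plan([([e[0],e[1],h0[2]+170],B,None,-1)],p,A)
E
```

```text
[[420.5, 132.9], [225.6, 133.1], [323.1, 132.8], [431.3, 5.7], [214.6, 5.9], [322.9, -12.5]]
-1 0 0.01 -3.4 0 0 0; -1 -0.01 0 -3.4 0 0 0; -1 0 0.01 -3.4 0 0 0; -1 -0.01 0 -3.4 0 0 0; -1 0 0.01 -3.4 0 0 0
to bin
[ 600.58093834 -386.48824208  121.47970037]
-1 -2.55 2.5 0.01 0 -0.7 0; -1 -2.55 2.5 0.04 0 -0.7 0; -1 -2.55 2.5 0.07 0 -0.7 0; -1 -2.55 2.5 0.1 0 -0.6 0; -1 -2.54 2.5 0.13 0 -0.7 0
-1 -2.54 2.5 0.16 0 -0.6 0; -1 -2.54 2.5 0.18 0.1 -0.7 0
```

>>> {"api": "move_arm", "payload": {"targets": "-1 0 0 -2 0 0 0; -1 0 0 -3.8 0 0 0; -1 0 0 -3.8 0 0 0; -1 0 0 -3.8 0 0 0; -1 0 0 -3.6 0 0 0"}}

```text
clock: 13.55
eef_pos: [414.8, -216.8, 166.7]
tool_rot: [-3.141, -0.0, 1.626]
force: [0.1, -1.5, -1.3]
width: 14.9
gripper_force: 59.6
```

>>> {"api": "move_arm", "payload": {"targets": "-1 -2.5 2.5 0 0 -0.7 0; -1 -2.5 2.5 0 0 -0.7 0; -1 -2.5 2.5 0.1 0 -0.7 0; -1 -2.5 2.5 0.1 0 -0.7 0; -1 -2.5 2.5 0.1 0 -0.7 0"}}

```text
clock: 13.97
eef_pos: [547.5, -336.3, 164.8]
tool_rot: [-3.141, 0.062, 1.625]
force: [0.7, 0.7, -0.9]
width: 14.7
gripper_force: 59.7
```

>>> {"api": "move_arm", "payload": {"targets": "-1 -2.6 2.5 0.2 0 -0.7 0; -1 -2.6 2.5 0.2 0 -0.6 0; -1 0 0 0 0 0 0; -1 0 0 0 0 0 0"}}

```text
clock: 14.3
eef_pos: [599.8, -385.1, 162.8]
tool_rot: [-3.14, 0.083, 1.624]
force: [-0.9, 0.3, -1.3]
width: 15.0
gripper_force: 59.7
```

```bash
python3 - <<'E'
from plan import *
s=read_state();print(s["eef_pos"],s["width"],scoop_now(BIN),s["qpos"].round(2))
w=grab("wrist"); im=w["color"]
cv2.imwrite("pics/w7.png",im[:,:,::-1])
a=cv2.imread("pics/ref.png",0); b=cv2.cvtColor(im,cv2.COLOR_RGB2GRAY)
pt=np.array([[420,133],[226,133],[300,133],[345,133],[323,150],[245,90],[405,90]],np.float32).reshape(-1,1,2)
n,st,er=cv2.calcOpticalFlowPyrLK(a,b,pt,None,winSize=(25,25)); print((n-pt).reshape(-1,2).round(1).tolist(),st.ravel(),er.ravel().round(1))
A=R.from_euler('xyz',s["tool_rot"])
for q in [(-145,-53.5,42),(-145,53.5,42),(-145,-48.5,42),(-145,48.5,42),(-18,48.5,116),(-75,-53.5,80),(-75,53.5,65),(-10,-53.5,130),(131,57,140)]:
    u=proj(w,ap(BIN,[q]))[0]; cv2.circle(im,tuple(u.round().astype(int).tolist()),2,(0,255,0),-1)
cv2.imwrite("pics/w7m.png",im[:,:,::-1])
E
```

```text
[ 599.79473634 -385.08671099  162.77211359] 14.959333319205118 (array([-73.6,   0.7, 161.3]), array([0.083, 0.001, 0.   ])) [ 0.67  0.74 -0.34  1.4   0.35  1.02  0.29]
[[-61.29999923706055, 88.19999694824219], [-77.0999984741211, 135.39999389648438], [-342.3999938964844, 139.89999389648438], [114.4000015258789, 65.9000015258789], [138.89999389648438, 262.5], [10.5, 104.5], [-16.100000381469727, 53.099998474121094]] [1 1 0 1 0 1 1] [44.8 92.5  0.  63.6 -0.  38.2 59.4]
```

View pics/w7m.png

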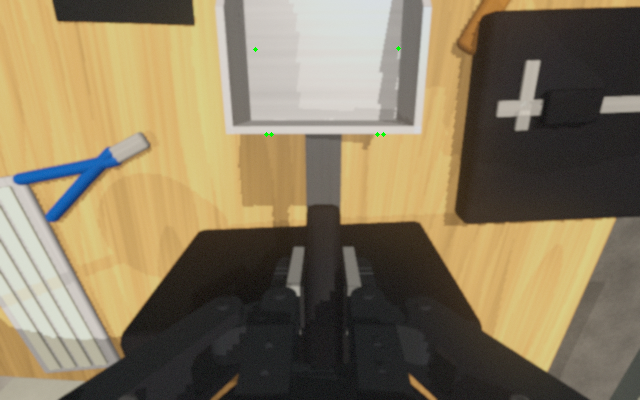

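The scoop is held as predicted, with its rear rim corners at (226,133) and (421,133), and it has not sagged.

```bash
python3 - <<'E'
from plan import *
h=lambda x:26.7-(x+142)*0.0825
e,B=scoop_eef(BIN,-73.6,0,h(-73.6)+12,0.083); p,A=plan([(e,B,None,-1)])
print(); e,B=scoop_eef(BIN,-73.6,0,h(-73.6)+2,0.083); p,A=plan([(e,B,3,-1)],p,A)
E
```

```text
-1 0.23 0.04 3.21 0 0 0; -1 0.23 0.04 3.2 0 0 0; -1 0.23 0.05 3.21 -0.1 0 0; -1 0.24 0.04 3.2 0 -0.1 0.1

-1 0.03 0 0.33 0 0 0; -1 0.03 0 0.33 0 0 0; -1 0.02 0 0.34 0 0 0
```

>>> {"api": "move_arm", "payload": {"targets": "-1 0.2 0 3.2 0 0 0; -1 0.2 0 3.2 0 0 0; -1 0.2 0.1 3.2 0 0 0; -1 0.2 0 2.7 0 0 0; -1 0 0 0 0 0 0"}}

```text
clock: 14.77
eef_pos: [595.4, -383.5, 35.0]
tool_rot: [-3.131, 0.077, 1.627]
force: [-1.3, 1.6, -1.8]
width: 14.8
gripper_force: 59.7
```

>>> {"api": "move_arm", "payload": {"targets": "-1 0 0 0 0 0 0; -1 0 0 0.4 0 0 0; -1 0 0 0.4 0 0 0; -1 0 0 0 0 0 0; -1 0 0 0 0 0 0"}}

```text
clock: 15.18
eef_pos: [601.5, -387.8, 34.4]
tool_rot: [3.14, 0.085, 1.625]
force: [-0.3, 0.4, -0.4]
width: 14.8
gripper_force: 59.7
```

```bash
python3 - <<'E'
from plan import *
s=read_state();p,t=scoop_now(BIN);print(p,t,s["force"],"floor",26.7-(p[0]+142)*0.0825)
E
```

```text
[-76.3  -0.7  32.7] [ 0.085 -0.001  0.001] [-0.31168289  0.37224839 -0.39819907] floor 21.27975
```

>>> {"api": "move_arm", "payload": {"targets": "-1 0 0 0.4 0 0 0; -1 0 0 0.3 0 0 0; -1 0 0 0 0 0 0; -1 0 0 0 0 0 0"}}

```text
clock: 15.52
eef_pos: [600.8, -387.9, 25.8]
tool_rot: [-3.141, 0.083, 1.626]
force: [-0.9, -0.5, -0.7]
width: 15.0
gripper_force: 59.7
```

>>> {"api": "move_arm", "payload": {"targets": "-1 0 0 0.2 0 0 0; -1 0 0 0 0 0 0; -1 0 0 0 0 0 0"}}

```text
clock: 15.77
eef_pos: [601.0, -388.1, 24.0]
tool_rot: [-3.141, 0.084, 1.626]
force: [1.3, -0.8, -0.8]
width: 14.7
gripper_force: 59.7
```

>>> {"api": "move_arm", "payload": {"targets": "-1 0 0 0.2 0 0 0; -1 0 0 0 0 0 0; -1 0 0 0 0 0 0"}}

```text
clock: 16.02
eef_pos: [601.4, -388.5, 23.1]
tool_rot: [3.141, 0.084, 1.625]
force: [-2.1, -0.1, 4.5]
width: 14.7
gripper_force: 60.5
```

>>> {"api": "move_arm", "payload": {"targets": "-1 0 0 -0.2 0 0 0; -1 1 0 0 0 0 0; -1 1 0 0 0 0 0; -1 1 0 0 0 0 0; -1 1 0 0 0 0 0"}}

```text
clock: 16.43
eef_pos: [598.7, -346.2, 20.3]
tool_rot: [-3.141, 0.083, 1.627]
force: [0.3, -1.1, -1.5]
width: 15.2
gripper_force: 59.7
```

>>> {"api": "move_arm", "payload": {"targets": "-1 0.8 0 0 0 0 0; -1 0.8 0 0 0 0 0; -1 0.8 0 0 0 0 0; -1 0.8 0 0 0 0 0; -1 0 0 0 0 0 0"}}

```text
clock: 16.85
eef_pos: [597.2, -313.4, 17.7]
tool_rot: [-3.141, 0.082, 1.628]
force: [0.2, 0.9, -2.6]
width: 14.9
gripper_force: 59.5
```

>>> {"api": "move_arm", "payload": {"targets": "-1 0.6 0 0 0 0 0; -1 0.6 0 0 0 0 0; -1 0.6 0 0 0 0 0; -1 0.6 0 0 0 0 0; -1 0 0 0 0 0 0"}}

```text
clock: 17.27
eef_pos: [595.7, -289.8, 15.7]
tool_rot: [-3.141, 0.082, 1.628]
force: [-0.7, 0.3, -2.5]
width: 15.1
gripper_force: 59.5
```

```bash
python3 - <<'E'
from plan import *
s=read_state();p,t=scoop_now(BIN);print(p,t,s["force"],"floor",26.7-(p[0]+142)*0.0825)
w=grab("wrist","pics/w8.png")
E
```

```text
[21.8  0.1 14.4] [0.082 0.001 0.004] [-0.7187391   0.25018308 -2.49445206] floor 13.186499999999997
```

```bash
cat > balls.py <<'E'
from plan import *
def look(fn):
    s=read_state(); w=grab("wrist",fn); A=R.from_euler('xyz',s["tool_rot"])
    for q in [(-22,-18.5,21),(-22,18.5,21),(14.5,-18.5,21),(14.5,18.5,21)]:
        o=s["eef_pos"]+A.apply(OFF+RX.apply(np.array(q,float))); f,r,t=cam(w); print("place",proj(w,o)[0].round(),"rad",(18*f/(r@o+t)[2]).round(1))
    g=cv2.cvtColor(w["color"],cv2.COLOR_RGB2GRAY); g=cv2.medianBlur(g,5)
    c=cv2.HoughCircles(g,cv2.HOUGH_GRADIENT,1.5,30,param1=80,param2=28,minRadius=25,maxRadius=55)
    if c is not None: print([x for x in c[0].round().astype(int).tolist() if x[1]<230])
    t=grab("top",fn.replace("w","tp")); return w
if __name__=="__main__": look(sys.argv[1])
E
python3 balls.py pics/w8b.png
```

```text
place [364.  81.] rad 40.3
place [282.  81.] rad 40.3
place [367. -11.] rad 43.6
place [278. -11.] rad 43.6
[[322, 58, 42], [245, 215, 51], [248, 107, 54], [275, 80, 54], [521, 184, 46], [572, 208, 51], [511, 149, 43], [427, 227, 48], [242, 167, 46], [385, 101, 39]]
```

>>> {"api": "move_arm", "payload": {"targets": "-1 0.5 0 0 0 0 0; -1 0.5 0 0 0 0 0; -1 0.5 0 0 0 0 0; -1 0 0 0 0 0 0"}}

```text
clock: 17.75
eef_pos: [595.7, -277.2, 15.1]
tool_rot: [3.14, 0.084, 1.626]
force: [1.6, -1.7, -2.6]
width: 14.9
gripper_force: 59.5
```

>>> {"api": "move_arm", "payload": {"targets": "-1 0.4 0 0 0 0 0; -1 0.4 0 0 0 0 0; -1 0.4 0 0 0 0 0; -1 0 0 0 0 0 0"}}

```text
clock: 18.08
eef_pos: [594.0, -263.4, 13.4]
tool_rot: [-3.141, 0.082, 1.627]
force: [-0.0, 0.8, -2.3]
width: 15.3
gripper_force: 59.5
```

```bash
python3 - <<'E'
from balls import *
s=read_state();print(scoop_now(BIN),s["force"],s["torque"])
w=look("pics/w9.png"); c=grab("scene"); 
o=np.zeros((520,800,3),np.uint8); o[:260,:400]=w["color"][0:260,120:520]; o[:260,400:]=cv2.resize(c["color"][160:260,155:309],(400,260))
t=cv2.cvtColor(cv2.imread("pics/tp9.png"),cv2.COLOR_BGR2RGB); o[260:,:400]=cv2.resize(t[130:240,360:530],(400,260)); cv2.imwrite("pics/c9.png",o[:,:,::-1])
E
```

```text
(array([48.3,  0.4, 12.1]), array([0.082, 0.001, 0.003])) [-0.03722836  0.77011512 -2.33598968] [-0.19478224  0.03288055 -0.05490123]
place [364.  81.] rad 40.2
place [282.  81.] rad 40.2
place [367. -11.] rad 43.6
place [279. -11.] rad 43.6
[[373, 83, 52], [283, 58, 44], [259, 229, 48], [355, 4, 34], [266, 85, 43], [218, 46, 28]]
```

View pics/c9.png

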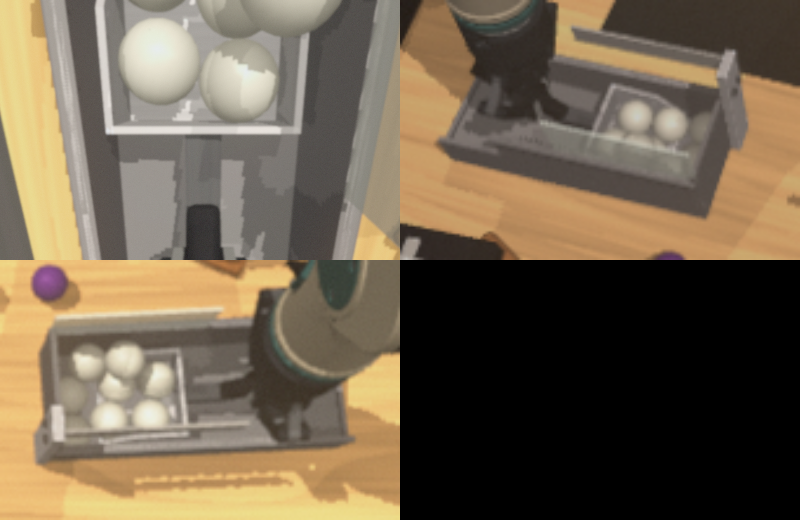

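The composite shows the pan from the wrist with two rear balls at (158,62) and (240,83). The top view has the 2 x 2 layer, one ball on it at (125,358), and three balls ahead by the end wall. I'll tilt the nose up while backing off a little, then lift.

```bash
python3 - <<'E'
from plan import *
e,B=scoop_eef(BIN,34,0,22,-0.10); p,A=plan([(e,B,7,-1)])
print(); e,B=scoop_eef(BIN,36,0,64,-0.10); p,A=plan([(e,B,4,-1)],p,A)
print(); e,B=scoop_eef(BIN,38,0,72,0); p,A=plan([(e,B,4,-1)],p,A)
E
```

```text
-1 -0.16 0 0.15 0 1.5 0; -1 -0.16 0 0.14 0 1.5 0; -1 -0.16 0 0.14 0 1.5 0; -1 -0.17 0 0.14 0 1.5 0; -1 -0.17 0 0.13 0 1.5 0
-1 -0.17 0 0.13 0 1.5 0.1; -1 -0.17 -0.01 0.12 0 1.5 0

-1 0.15 0 -1.04 0 0 0; -1 0.16 0 -1.04 0 0 0; -1 0.15 0 -1.04 0 0 0; -1 0.16 0 -1.04 -0.1 0 0

-1 0.06 0 -0.46 0 -1.4 0; -1 0.05 0 -0.46 0 -1.5 0; -1 0.04 0 -0.46 0 -1.4 0; -1 0.04 0 -0.47 0.1 -1.5 0
```

>>> {"api": "move_arm", "payload": {"targets": "-1 -0.16 0 0.13 0 1.5 0; -1 -0.16 0 0.13 0 1.5 0; -1 -0.16 0 0.13 0 1.5 0; -1 -0.16 0 0.13 0 1.5 0; -1 -0.17 0 0.13 0 1.5 0"}}

```text
clock: 18.65
eef_pos: [594.5, -274.0, 7.3]
tool_rot: [-3.141, -0.049, 1.626]
force: [-0.0, -0.1, -2.7]
width: 15.1
gripper_force: 59.5
```

>>> {"api": "move_arm", "payload": {"targets": "-1 -0.17 0 0.13 0 1.5 0; -1 -0.17 0 0.12 0 1.5 0; -1 0 0 0 0 0 0; -1 0 0 0 0 0 0; -1 0 0 0 0 0 0"}}

```text
clock: 19.07
eef_pos: [594.8, -276.7, 4.8]
tool_rot: [-3.141, -0.099, 1.626]
force: [0.1, -0.2, -2.3]
width: 15.3
gripper_force: 59.5
```

>>> {"api": "move_arm", "payload": {"targets": "-1 0.1 0 -0.6 0 0 0; -1 0.1 0 -0.6 0 0 0; -1 0.1 0 -0.6 0 0 0; -1 0.1 0 -0.6 0 0 0; -1 0.1 0 -0.6 0 0 0"}}

```text
clock: 19.48
eef_pos: [595.5, -274.9, 36.5]
tool_rot: [3.14, -0.099, 1.626]
force: [-1.2, -0.2, -1.5]
width: 14.9
gripper_force: 59.5
```

```bash
cat > topv.py <<'E'
from balls import *
def tv(fn):
    s=read_state(); print(scoop_now(BIN),s["force"].round(1)); A=R.from_euler('xyz',s["tool_rot"])
    d=grab("top",fn); look(fn.replace(".png","w.png"))
    for q in [(-22,-18.5,21),(-22,18.5,21),(14.5,-18.5,21),(14.5,18.5,21)]: print(proj(d,s["eef_pos"]+A.apply(OFF+RX.apply(np.array(q,float))))[0].round(1),end=' ')
    x0,y0=370,140; g=cv2.resize(cv2.cvtColor(d["color"][y0:220,x0:470],cv2.COLOR_RGB2GRAY),None,fx=4,fy=4,interpolation=cv2.INTER_CUBIC)
    c=cv2.HoughCircles(cv2.GaussianBlur(g,(7,7),0),cv2.HOUGH_GRADIENT,1.5,26,param1=80,param2=22,minRadius=24,maxRadius=42)
    if c is not None: print("\ntop circles",[(round(a/4+x0,1),round(b/4+y0,1),round(r/4,1)) for a,b,r in c[0]])
tv(sys.argv[1])
E
python3 topv.py pics/t10.png
```

```text
(array([35.2, -0.6, 54.4]), array([-0.099, -0.001,  0.002])) [-1.2 -0.2 -1.5]
place [364.  81.] rad 40.2
place [282.  81.] rad 40.2
place [367. -11.] rad 43.6
place [279. -11.] rad 43.6
[[278, 82, 43], [371, 83, 46], [476, 169, 43], [361, 2, 36], [281, 2, 35], [542, 125, 41], [554, 206, 49], [610, 76, 48]]
[437.8 174.1] [439.5 191.3] [420.8 174.5] [422.4 191.7] 
top circles [(np.float32(438.1), np.float32(173.6), np.float32(7.6)), (np.float32(405.8), np.float32(172.1), np.float32(9.0)), (np.float32(439.6), np.float32(192.7), np.float32(8.6)), (np.float32(421.2), np.float32(176.2), np.float32(8.6)), (np.float32(395.7), np.float32(194.2), np.float32(9.0)), (np.float32(459.8), np.float32(194.2), np.float32(6.2)), (np.float32(382.2), np.float32(140.6), np.float32(6.2)), (np.float32(456.8), np.float32(206.6), np.float32(6.5))]
```

```bash
python3 - <<'E'
import cv2,numpy as np
t=cv2.cvtColor(cv2.imread("pics/t10.png"),cv2.COLOR_BGR2GRAY); np.set_printoptions(linewidth=220)
print(t[164:208:1,410:450:1][::2,::2])
w=cv2.cvtColor(cv2.imread("pics/t10w.png"),cv2.COLOR_BGR2GRAY); print(w[0:130:10,215:435:11])
E
```

```text
[[148  91  95 101 111 157 155 191 173 145 138 137 125 123 121 123 121 118 107 147]
 [192 150 132 116 118 117 112 105 106 104 107 104 121 154 156 153 122  98 112 139]
 [198 162 119 123 157 194 187 162 130 125 130 153 203 214 217 211 192 138 131 143]
 [197 164 136 188 214 219 219 208 186 147 151 200 219 226 229 220 212 182 140 140]
 [185 153 164 211 225 231 225 219 204 168 166 207 224 235 235 224 213 190 140 137]
 [164 134 171 216 230 237 230 218 207 179 161 203 220 227 228 223 211 185 144 139]
 [137 129 183 209 223 226 226 218 200 171 125 188 208 214 214 209 197 170 128 136]
 [144 143 168 197 210 214 212 205 183 155 124 162 186 197 195 189 174 150 107 140]
 [143 138 141 175 187 195 191 182 161 136 139 134 150 163 165 159 141 114 110 140]
 [196 169 158 143 151 161 159 147 134 141 145 142 134 127 124 131 137 109 122 138]
 [232 204 180 171 146 144 152 152 146 142 144 141 155 160 174 180 169 130 137 139]
 [232 212 180 179 184 204 211 206 191 158 140 153 181 207 217 216 208 187 152 138]
 [231 218 173 182 210 220 225 221 210 191 152 169 203 222 229 228 221 208 180 142]
 [231 215 169 197 218
[... 1106 characters left out ...]
55 153 181 201 178 150 102  97 195]
 [166 178 115 149 204 213 215 211 194 153 152 152 194 207 215 214 203 102 101 202]
 [175 192 115 187 206 217 222 214 204 165 156 172 198 210 219 217 211 140  98 200]
 [178 200 115 187 204 217 220 216 202 181 152 174 194 207 224 221 209 189  98 159]
 [179 214 115 185 198 205 208 205 197 177 174 165 189 200 210 209 202 184  99 143]
 [181 215 116 182 184 193 196 194 185 160 141 152 177 188 195 196 189 160  98 133]
 [170 214 117 143 162 173 179 176 164 130 153 128 156 172 178 179 169 101  98  91]
 [164 213 116 103 148 147 154 148 126 163 150 129 126 144 153 148 130  99 105  78]
 [160 212 112 101 134 116 114 109 138 154 138 133 131 113 114 124 133  95 126  70]]
```

Grey values in the top and wrist pictures show exactly four balls, 2 x 2, with none on top. Now I'll level the scoop and strike.

```bash
python3 - <<'E'
from plan import *
e,B=scoop_eef(BIN,38,0,71,0); p,A=plan([(e,B,5,-1)])
print(); e,B=scoop_eef(BIN,38,100,72,0); p,A=plan([(e,B,10,-1)],p,A)
E
```

```text
-1 0.09 -0.02 -0.54 0 -1.1 0; -1 0.08 -0.02 -0.54 0 -1.1 0; -1 0.07 -0.02 -0.54 0 -1.2 0; -1 0.06 -0.02 -0.55 0 -1.1 0; -1 0.06 -0.01 -0.55 0.1 -1.2 0.1

-1 0 -1 -0.01 0 0 0; -1 0 -1 -0.01 0 0 0; -1 0 -1 -0.01 0 0 0; -1 0 -1 -0.01 0 0 0; -1 0 -1 -0.01 0 0 0
-1 0 -1 -0.01 0 0 0; -1 0 -1 -0.01 0 0 0; -1 0 -1 -0.01 0 0 0; -1 0 -1 -0.01 0 0 0; -1 0 -1 -0.01 0 0 0
```

>>> {"api": "move_arm", "payload": {"targets": "-1 0.1 0 -0.5 0 -1.1 0; -1 0.1 0 -0.5 0 -1.1 0; -1 0.1 0 -0.5 0 -1.1 0; -1 0.1 0 -0.5 0 -1.2 0; -1 0 0 -0.5 0 -1.2 0"}}

```text
clock: 20.05
eef_pos: [595.0, -271.8, 61.2]
tool_rot: [3.141, 0.002, 1.627]
force: [0.1, -0.0, -2.8]
width: 14.8
gripper_force: 59.5
```

>>> {"api": "move_arm", "payload": {"targets": "-1 0 0 0 0 0 0; -1 0 0 0 0 0 0; -1 0 0 0 0 0 0; -1 0 0 0 0 0 0"}}

```text
clock: 20.38
eef_pos: [594.3, -273.4, 60.1]
tool_rot: [-3.141, 0.0, 1.625]
force: [-0.0, -0.2, -3.0]
width: 15.2
gripper_force: 59.5
```

```bash
python3 topv.py pics/t11.png
```

```text
(array([38. ,  0.3, 67.5]), array([0.   , 0.001, 0.001])) [-0.  -0.2 -3. ]
place [364.  81.] rad 40.2
place [282.  81.] rad 40.2
place [367. -11.] rad 43.6
place [279. -11.] rad 43.6
[[358, 77, 48], [283, 76, 39], [467, 169, 46], [533, 209, 51], [388, 202, 41], [359, 2, 32], [286, 2, 30]]
[437.5 172.8] [439.2 190.3] [419.7 173.6] [421.3 191.1] 
top circles [(np.float32(420.4), np.float32(175.4), np.float32(9.0)), (np.float32(439.2), np.float32(190.4), np.float32(8.2)), (np.float32(437.7), np.float32(174.3), np.float32(9.4)), (np.float32(421.2), np.float32(193.1), np.float32(9.0)), (np.float32(459.8), np.float32(191.9), np.float32(9.0)), (np.float32(389.7), np.float32(200.9), np.float32(8.1))]
```

>>> {"api": "move_arm", "payload": {"targets": "-1 0 0 -0.2 0 0 0; -1 0 0 -0.2 0 0 0; -1 0 -0.4 0 0 0 0; -1 0 -0.7 0 0 0 0; -1 0 -0.9 0 0 0 0"}}

```text
clock: 20.95
eef_pos: [574.3, -273.7, 64.5]
tool_rot: [3.141, -0.0, 1.626]
force: [-0.4, -1.0, -3.1]
width: 15.0
gripper_force: 59.5
```

>>> {"api": "move_arm", "payload": {"targets": "-1 0 -1 0 0 0 0; -1 0 -1 0 0 0 0; -1 0 -1 0 0 0 0; -1 0 -1 0 0 0 0; -1 0 -1 0 0 0 0"}}

```text
clock: 21.37
eef_pos: [523.3, -276.9, 64.5]
tool_rot: [-3.141, 0.0, 1.625]
force: [-0.3, -0.1, -2.9]
width: 14.7
gripper_force: 59.5
```

>>> {"api": "move_arm", "payload": {"targets": "-1 0 -1 0 0 0 0; -1 0 -1 0 0 0 0; -1 0 -1 0 0 0 0; -1 0 -0.8 0 0 0 0; -1 0 -0.4 0 0 0 0"}}

```text
clock: 21.78
eef_pos: [481.1, -279.2, 64.4]
tool_rot: [-3.14, -0.0, 1.625]
force: [-0.7, -0.5, -2.1]
width: 15.2
gripper_force: 59.5
```

>>> {"api": "move_arm", "payload": {"targets": "-1 0 0 0 0 0 0; -1 0 0 0 0 0 0; -1 0 0 0 0 0 0"}}

```text
clock: 22.03
eef_pos: [483.9, -278.8, 64.6]
tool_rot: [3.14, 0.0, 1.626]
force: [0.9, -0.6, -2.5]
width: 14.8
gripper_force: 59.5
```

```bash
python3 topv.py pics/t12.png; python3 - <<'E'
import cv2,numpy as np
np.set_printoptions(linewidth=220)
w=cv2.cvtColor(cv2.imread("pics/t12w.png"),cv2.COLOR_BGR2GRAY); print(w[0:130:10,215:435:11])
E
```

```text
(array([ 38.5, 111. ,  72. ]), array([ 0.   , -0.001,  0.002])) [ 0.9 -0.6 -2.5]
place [364.  81.] rad 40.2
place [282.  81.] rad 40.2
place [367. -11.] rad 43.6
place [279. -11.] rad 43.6
[[370, 85, 51], [274, 76, 48], [316, 167, 54], [394, 160, 28]]
[443.1 225.8] [444.9 244.4] [424.7 226.6] [426.4 245.2] 
top circles [(np.float32(447.8), np.float32(206.9), np.float32(9.0))]
[[102 105 122 174 187 191 189 182 168 137 141 170 184 191 192 189 179 142 116 210]
 [163 108  96 150 165 171 171 161 145 133 132 147 166 173 176 169 154 127 113 217]
 [118 114 109 121 138 144 141 132 112 153 155 127 137 145 147 137 118 117 114 222]
 [ 79 134 109 151 144 117 111 112 155 155 156 172 120 119 115 132 155 117 116 223]
 [ 58 161 105 149 177 211 211 195 156 154 170 170 188 208 208 180 163 118 114 221]
 [ 56 190 112 176 219 222 216 217 198 167 153 193 216 221 222 216 172 101 116 221]
 [ 53 208 114 207 221 224 223 221 207 178 162 205 220 224 223 222 207 102 115 220]
 [ 59 215 115 207 220 223 225 224 207 179 175 206 219 224 226 222 208 103 113 216]
 [ 60 217 115 199 214 220 220 214 201 173 172 201 216 220 221 215 200 106 113 203]
 [ 58 215 115 182 202 208 209 202 188 156 154 189 203 211 212 204 185 100 115 171]
 [ 58 214 114 137 181 192 192 185 165 134 137 167 186 193 194 185 154 108 113 125]
 [ 56 214 114  98 141 159 163 152 120 150 155 134 155 165 164 145 148 115 118  95]
 [ 56 212 112 101 133 129 113 132 141 144 137 135 125 120 121 144 138 108 141  96]]
```

Struck level, with four balls in place. Next I'll lift it slightly nose-up and carry it to the tub.

```bash
python3 - <<'E'
from plan import *
W=np.eye(4); Y=fr(0,0,1.624)
def se(x,y,z,th): 
    T=fr(x,y,1.624); return scoop_eef(T,0,0,z,th)
e,B=se(480,-172,195,-0.12); p,A=plan([(e,B,10,-1)])
print(); e,B=se(540,195,200,-0.12); p,A=plan([(e,B,18,-1)],p,A)
E
```

```text
-1 0.02 0.02 -1.1 0 0.7 0; -1 0.03 0.02 -1.1 0 0.7 0; -1 0.04 0.02 -1.1 0 0.7 0; -1 0.06 0.02 -1.1 0 0.7 0; -1 0.07 0.02 -1.1 0 0.7 0
-1 0.08 0.02 -1.1 0 0.7 0; -1 0.1 0.03 -1.1 0 0.7 0; -1 0.11 0.02 -1.11 0 0.7 0; -1 0.12 0.03 -1.1 0 0.6 0.1; -1 0.14 0.02 -1.1 0 0.7 0

-1 2.01 0.44 0.22 0 0 0; -1 2.01 0.44 0.21 0 0 0; -1 2.01 0.44 0.22 0 0 0; -1 2.01 0.44 0.21 0 0 0; -1 2.01 0.44 0.22 0 0 0
-1 2.01 0.44 0.21 0 0 0; -1 2.01 0.44 0.22 0 0 0; -1 2 0.44 0.21 0 0 0; -1 2.01 0.44 0.22 0 0 0; -1 2 0.44 0.21 0 0 0
-1 2.01 0.44 0.22 0 0 0; -1 2 0.44 0.21 0 0 0; -1 2.01 0.45 0.22 0 0 0; -1 2 0.44 0.21 0 0 0; -1 2.01 0.45 0.22 0 0 0
-1 2 0.44 0.21 0 0 0; -1 2.01 0.45 0.22 0 0 0; -1 2 0.44 0.21 0 0 0
```

>>> {"api": "move_arm", "payload": {"targets": "-1 0 0 -0.6 0 0.7 0; -1 0 0 -1.1 0 0.7 0; -1 0.1 0 -1.2 0 0.7 0; -1 0.1 0 -1.2 0 0.7 0; -1 0.1 0 -1.2 0 0.7 0"}}

```text
clock: 22.6
eef_pos: [483.0, -277.4, 118.5]
tool_rot: [3.141, -0.062, 1.626]
force: [0.1, -0.2, -3.7]
width: 14.8
gripper_force: 59.5
```

>>> {"api": "move_arm", "payload": {"targets": "-1 0.1 0 -1.2 0 0.7 0; -1 0.1 0 -1.2 0 0.7 0; -1 0.1 0 -1.2 0 0.7 0; -1 0.1 0 -1.2 0 0.7 0; -1 0.1 0 -1.0 0 0.7 0"}}

```text
clock: 23.02
eef_pos: [483.1, -277.6, 177.1]
tool_rot: [3.14, -0.123, 1.626]
force: [0.1, -0.1, -3.5]
width: 14.8
gripper_force: 59.5
```

>>> {"api": "move_arm", "payload": {"targets": "-1 0.5 0.1 0 0 0 0; -1 1 0.2 0.1 0 0 0; -1 1.5 0.3 0.2 0 0 0; -1 2 0.4 0.2 0 0 0; -1 2 0.4 0.2 0 0 0"}}

```text
clock: 23.43
eef_pos: [492.4, -203.3, 176.6]
tool_rot: [-3.14, -0.124, 1.627]
force: [0.4, 0.3, -2.4]
width: 14.9
gripper_force: 59.5
```

>>> {"api": "move_arm", "payload": {"targets": "-1 2 0.4 0.2 0 0 0; -1 2 0.4 0.2 0 0 0; -1 2 0.4 0.2 0 0 0; -1 2 0.4 0.2 0 0 0; -1 2 0.5 0.2 0 0 0"}}

```text
clock: 23.85
eef_pos: [507.2, -101.3, 179.0]
tool_rot: [-3.14, -0.123, 1.628]
force: [0.1, 0.1, -3.0]
width: 15.0
gripper_force: 59.5
```

>>> {"api": "move_arm", "payload": {"targets": "-1 2 0.5 0.2 0 0 0; -1 2 0.5 0.2 0 0 0; -1 2 0.5 0.2 0 0 0; -1 2 0.5 0.2 0 0 0; -1 2 0.5 0.2 0 0 0"}}

```text
clock: 24.27
eef_pos: [526.3, 0.3, 181.2]
tool_rot: [-3.139, -0.123, 1.628]
force: [0.5, 0.2, -2.4]
width: 15.4
gripper_force: 59.5
```

>>> {"api": "move_arm", "payload": {"targets": "-1 2 0.5 0.2 0 0 0; -1 2 0.5 0.2 0 0 0; -1 1.5 0.4 0.2 0 0 0; -1 1 0.2 0.1 0 0 0; -1 0.5 0.1 0 0 0 0"}}

```text
clock: 24.68
eef_pos: [539.5, 71.4, 183.0]
tool_rot: [-3.14, -0.123, 1.63]
force: [-0.2, -1.1, -2.3]
width: 14.8
gripper_force: 59.5
```

```bash
python3 - <<'E'
from plan import *
s=read_state();print(scoop_now(np.eye(4)),s["force"],s["qpos"].round(2))
w=grab("wrist","pics/w13.png")
np.set_printoptions(linewidth=220)
g=cv2.cvtColor(w["color"],cv2.COLOR_RGB2GRAY); print(g[0:130:12,215:435:11])
T=lambda x,y:fr(x,y,1.624)
p=A=None
for th,nm in ((0.35,"a"),(0.7,"b"),(1.0,"c")):
    yn,zn=245,135
    e,B=scoop_eef(T(541,yn-47*np.cos(th)),0,0,zn+47*np.sin(th) if th>.3 else 190,th); print(nm); p,A=plan([(e,B,None,-1)],p,A)
E
```

```text
(array([533.3, 176.3, 203.5]), array([-0.123,  0.002,  1.63 ])) [-0.15052933 -1.08042517 -2.29451789] [ 0.25  0.53 -0.52  1.82  0.18  0.84 -0.26]
[[174 100  94 137 156 163 164 161 151 134 143 128 150 158 164 163 159 142  83 185]
 [170  83  95 106 130 138 141 137 128 103 131 111 126 134 141 140 132 107  93 184]
 [172 104  95 128 105 113 111 108  96 127 131 129 106 110 110 107  92  96  90 191]
 [169 132  96 128 126 126 108 112 130 130 134 130 146 126 110 129 130  89  95 190]
 [159 164  88 127 184 195 196 194 177 174 142 148 184 195 197 194 158  95  97 190]
 [136 181 100 155 195 198 200 200 189 163 133 173 190 200 199 198 190  90  97 189]
 [136 188  97 171 190 199 199 198 186 165 131 172 190 197 199 200 187 154  98 184]
 [136 188  98 157 181 189 189 185 176 154 116 160 180 188 189 187 177 144  96 166]
 [136 188  99 112 160 171 174 170 158 131 122 138 161 171 174 169 157  87  96 153]
 [119 188  96  85 122 140 143 140 118 117 128 110 131 142 144 137 110  90 101  97]
 [166 186  96  86 117 107 101  93 117 127 118 132 123 102  99 118 119  96 118 158]]
a
-1 0.65 0.2 0.14 0 -6.8 0.1; -1 0.66 0.2 0.07 0 -6.8 0.1; -1 0.66 0.2 -0.01 0 -6.8 0.1; -1 0.66 0.2 -0.1 0 -6.7 0
b
-1 0.23 0.01 -1.77 0 -6.7 0; -1 0.02 0.02 -1.79 0 -6.7 0; -1 -0.19 0.01 -1.77 0 -6.7 0
c
-1 0.15 0.02 -1.53 0 -5.7 0; -1 0 0.02 -1.53 0 -5.7 0; -1 -0.15 0.02 -1.53 0 -5.8 0
```

>>> {"api": "move_arm", "payload": {"targets": "-1 0.6 0.2 0.2 0 -6.8 0; -1 0.7 0.2 0.1 0 -6.8 0; -1 0.7 0.2 0 0 -6.8 0; -1 0.7 0.2 -0.1 0 -6.7 0; -1 0 0 0 0 0 0"}}

```text
clock: 25.15
eef_pos: [545.5, 108.3, 177.6]
tool_rot: [-3.14, 0.347, 1.643]
force: [-0.8, 2.7, -3.5]
width: 14.7
gripper_force: 59.6
```

>>> {"api": "move_arm", "payload": {"targets": "-1 0.2 0 -1.8 0 -6.7 0; -1 0 0 -1.8 0 -6.7 0; -1 -0.2 0 -1.8 0 -6.7 0; -1 0 0 0 0 0 0"}}

```text
clock: 25.48
eef_pos: [544.7, 129.2, 225.8]
tool_rot: [-3.137, 0.699, 1.64]
force: [-0.6, 1.0, -1.9]
width: 14.8
gripper_force: 59.8
```

```bash
python3 - <<'E'
from plan import *
s=read_state();print(scoop_now(np.eye(4)),s["force"],s["qpos"].round(2))
T=lambda x,y:fr(x,y,1.624)
th=1.0
e,B=scoop_eef(T(541,245-47*np.cos(th)),0,0,138+47*np.sin(th),th); plan([(e,B,None,-1)])
E
```

```text
(array([538.8, 215.5, 162.8]), array([0.699, 0.004, 1.64 ])) [-0.57114156  1.03047107 -1.89814666] [-0.56  0.69 -0.18  1.57  0.65  1.42 -0.94]
-1 -0.13 0.05 -1.53 0.1 -5.8 0.2; -1 -0.28 0.04 -1.51 0.2 -5.7 0.2; -1 -0.43 0.04 -1.47 0.1 -5.8 0.2
```

>>> {"api": "move_arm", "payload": {"targets": "-1 -0.1 0 -1.5 0 -5.8 0; -1 -0.3 0 -1.5 0 -5.8 0; -1 -0.4 0 -1.5 0 -5.8 0; -1 0 0 0 0 0 0; -1 0 0 0 0 0 0"}}

```text
clock: 25.9
eef_pos: [544.0, 148.3, 263.1]
tool_rot: [-3.135, 1.004, 1.633]
force: [0.8, 0.1, -0.1]
width: 15.1
gripper_force: 59.8
```

>>> {"api": "move_arm", "payload": {"targets": "-1 0 0 0 0 0 0; -1 0 0 0 0 0 0; -1 0 0 0 0 0 0; -1 0 0 0 0 0 0; -1 0 0 0 0 0 0"}}

```text
clock: 26.32
eef_pos: [544.9, 146.0, 265.8]
tool_rot: [3.14, 1.004, 1.623]
force: [1.7, -0.5, -1.0]
width: 14.7
gripper_force: 59.8
```

```bash
python3 - <<'E'
from plan import *
s=read_state();print(scoop_now(np.eye(4)),s["force"],s["qpos"].round(2))
t=grab("top","pics/t14.png");w=grab("wrist","pics/w14.png");c=grab("scene","pics/s14.png")
# bright white (ball-like) mask in tub area of top & scene
for n,d,b in(("top",t,(140,150,270,250)),("scene",c,(360,180,500,300)),("wrist",w,(0,0,640,260))):
    im=d["color"][b[1]:b[3],b[0]:b[2]]; hsv=cv2.cvtColor(im,cv2.COLOR_RGB2HSV); m=((hsv[...,2]>150)&(hsv[...,1]<60)).astype(np.uint8)
    k,_,st,ce=cv2.connectedComponentsWithStats(m); print(n,[(st[i,4],(ce[i]+b[:2]).round().astype(int).tolist()) for i in range(1,k) if st[i,4]>25])
E
```

```text
(array([541.6, 209.5, 179.6]), array([ 1.004e+00, -1.000e-03,  1.623e+00])) [ 1.73282341 -0.48700703 -0.98865967] [-0.72  0.83 -0.1   1.42  0.74  1.7  -0.98]
top [(np.int32(45), [267, 162]), (np.int32(43), [236, 170]), (np.int32(30), [212, 179]), (np.int32(37), [241, 187]), (np.int32(27), [221, 185]), (np.int32(426), [199, 212]), (np.int32(96), [183, 200]), (np.int32(122), [223, 223]), (np.int32(106), [160, 227]), (np.int32(119), [159, 245])]
scene [(np.int32(62), [417, 216]), (np.int32(180), [447, 232]), (np.int32(28), [426, 230])]
wrist [(np.int32(17659), [325, 58]), (np.int32(3242), [342, 96]), (np.int32(111), [6, 80]), (np.int32(232), [440, 120]), (np.int32(78), [248, 158]), (np.int32(74), [418, 162]), (np.int32(12698), [194, 223]), (np.int32(52), [461, 162]), (np.int32(11856), [457, 223]), (np.int32(4372), [68, 225])]
```

Wrist load is about zero, so the scoop is empty. Now back to the mat.

```bash
python3 - <<'E'
from plan import *
T=lambda x,y:fr(x,y,1.622); p=A=None
for x,y,z,th,n in ((535,170,225,0.0,9),(409,-114,200,0,None),(409,-114,45,0,None),(409,-114,5,0,3)):
    e,B=scoop_eef(T(x,y),0,0,z,th); print(e.round(1)); p,A=plan([(e,B,n,-1)],p,A,36)
E
```

```text
[540.5  63.3 217.6]
-1 -0.05 -0.1 1.06 0 6.4 0; -1 -0.16 -0.1 1.05 0 6.4 0; -1 -0.28 -0.1 1.03 0 6.4 0; -1 -0.39 -0.1 0.99 0 6.4 0; -1 -0.5 -0.1 0.94 0 6.4 0
-1 -0.6 -0.1 0.88 0 6.4 0; -1 -0.7 -0.09 0.8 0 6.4 0.1; -1 -0.78 -0.09 0.72 0 6.4 0; -1 -0.86 -0.1 0.63 0 6.4 0.1
[ 414.5 -220.7  192.6]
-1 -3.08 -1.56 0.28 0 0 0; -1 -3.08 -1.56 0.27 0 0 0; -1 -3.08 -1.56 0.28 0 0 0; -1 -3.08 -1.56 0.27 0 0 0; -1 -3.08 -1.56 0.28 0 0 0
-1 -3.08 -1.56 0.27 0 0 0; -1 -3.08 -1.56 0.28 0 0 0; -1 -3.08 -1.55 0.27 0 0 0; -1 -3.08 -1.56 0.28 0.1 0 0
[ 414.5 -220.7   37.6]
-1 0 0 3.1 0 0 0; -1 0 0 3.1 0 0 0; -1 0 0.01 3.1 0 0 0; -1 0 0 3.1 0 0 0; -1 -0.01 0.01 3.1 0 0 0
[ 414.5 -220.7   -2.4]
-1 0 0 1.33 0 0 0; -1 0 0 1.33 0 0 0; -1 0 0 1.34 0 0 0
```

>>> {"api": "move_arm", "payload": {"targets": "-1 0 -0.1 1 0 6.4 0; -1 -0.2 -0.1 1 0 6.4 0; -1 -0.3 -0.1 1 0 6.4 0; -1 -0.4 -0.1 1 0 6.4 0; -1 -0.5 -0.1 0.9 0 6.4 0"}}

```text
clock: 26.88
eef_pos: [542.4, 102.1, 240.5]
tool_rot: [3.139, 0.442, 1.626]
force: [0.1, -0.5, -1.4]
width: 14.9
gripper_force: 59.8
```

>>> {"api": "move_arm", "payload": {"targets": "-1 -0.6 -0.1 0.9 0 6.4 0; -1 -0.7 -0.1 0.8 0 6.4 0; -1 -0.8 -0.1 0.7 0 6.4 0; -1 -0.9 -0.1 0.6 0 6.4 0; -1 0 0 0 0 0 0"}}

```text
clock: 27.3
eef_pos: [540.5, 48.4, 218.5]
tool_rot: [-3.14, 0.005, 1.604]
force: [1.2, -3.2, -1.0]
width: 14.9
gripper_force: 59.7
```

>>> {"api": "move_arm", "payload": {"targets": "-1 -3.1 -1.6 0.3 0 0 0; -1 -3.1 -1.6 0.3 0 0 0; -1 -3.1 -1.6 0.3 0 0 0; -1 -3.1 -1.6 0.3 0 0 0; -1 -3.1 -1.6 0.3 0 0 0"}}

```text
clock: 27.72
eef_pos: [467.6, -96.5, 204.1]
tool_rot: [-3.141, 0.002, 1.626]
force: [0.7, -0.2, -0.3]
width: 15.0
gripper_force: 59.8
```

>>> {"api": "move_arm", "payload": {"targets": "-1 -3.1 -1.5 0.3 0 0 0; -1 -3.1 -1.5 0.3 0 0 0; -1 -3 -1.5 0.2 0 0 0; -1 -3 -1.5 0.2 0 0 0; -1 0 0 0 0 0 0"}}

```text
clock: 28.13
eef_pos: [411.1, -227.3, 193.5]
tool_rot: [-3.136, 0.004, 1.616]
force: [-0.8, 0.3, -1.2]
width: 15.0
gripper_force: 59.7
```

```bash
python3 - <<'E'
from plan import *
s=read_state();print(scoop_now(np.eye(4)),s["force"],s["qpos"].round(2))
T=lambda x,y:fr(x,y,1.622); p=A=None
for x,y,z,th,n in ((409,-114,45,0,None),(409,-114,7,0,3)):
    e,B=scoop_eef(T(x,y),0,0,z,th); print(e.round(1)); p,A=plan([(e,B,n,-1)],p,A,36)
# tub check from top (arm clear of tub)
t=grab("top","pics/t15.png"); c=grab("scene","pics/s15.png")
TU=fr(543,286,0.045)
im=t["color"][150:250,130:270]; g=cv2.cvtColor(cv2.resize(im,None,fx=4,fy=4,interpolation=cv2.INTER_CUBIC),cv2.COLOR_RGB2GRAY)
k=cv2.HoughCircles(cv2.GaussianBlur(g,(7,7),0),cv2.HOUGH_GRADIENT,1.5,26,param1=80,param2=24,minRadius=22,maxRadius=40)
for a,b,r in k[0]:
    w=onz(t,(a/4+130,b/4+150),79); print((round(a/4+130),round(b/4+150),round(r/4,1)),(np.linalg.inv(TU)@np.r_[w,1])[:2].round())
E
```

```text
(array([ 406.3, -120.6,  200.4]), array([0.004, 0.005, 1.616])) [-0.81369433  0.30359295 -1.21038993] [ 0.7   0.39 -0.35  1.99  0.19  0.8   0.28]
[ 414.5 -220.7   37.6]
-1 0.14 0.09 3.12 -0.1 0 -0.1; -1 0.14 0.08 3.12 0 0.1 -0.1; -1 0.14 0.09 3.12 -0.1 0 0; -1 0.14 0.08 3.11 0 0.1 -0.1; -1 0.13 0.07 3.12 -0.1 0 0
[ 4.145e+02 -2.207e+02 -4.000e-01]
-1 0 0 1.27 0 0 0; -1 0 0 1.26 0 0 0; -1 0 0 1.27 0 0 0
(217, 176, np.float32(8.4)) [ 56. -13.]
(212, 203, np.float32(8.4)) [-2. -3.]
(162, 228, np.float32(8.9)) [-50.  99.]
(225, 223, np.float32(7.4)) [-43. -32.]
(262, 232, np.float32(6.3)) [ -65. -110.]
```

Four balls are seen in the tub, at tub (56,-13), (-2,-3), (-50,99) and (-43,-32). Next I'll set the scoop down.

>>> {"api": "move_arm", "payload": {"targets": "-1 0 0 3.1 0 0 0; -1 0.1 0 3.1 0 0 0; -1 0.1 0 3.1 0 0 0; -1 0.1 0 3.1 0 0 0; -1 0 0 3.1 0 0 0"}}

```text
clock: 28.65
eef_pos: [416.7, -215.2, 38.1]
tool_rot: [3.14, -0.0, 1.629]
force: [-0.2, -1.2, -1.4]
width: 15.1
gripper_force: 59.8
```

>>> {"api": "move_arm", "payload": {"targets": "-1 0 0 1.2 0 0 0; -1 0 0 1.2 0 0 0; -1 0 0 1.1 0 0 0; -1 0 0 0 0 0 0; -1 0 0 0 0 0 0"}}

```text
clock: 29.07
eef_pos: [416.1, -215.6, 3.9]
tool_rot: [-3.141, -0.001, 1.628]
force: [-0.0, 0.4, -1.3]
width: 15.0
gripper_force: 59.6
```

```bash
python3 - <<'E'
from plan import *
s=read_state();print(s["eef_pos"],scoop_now(np.eye(4)),s["force"])
E
```

```text
[ 416.05950797 -215.59313074    3.89555095] (array([ 409.9, -109. ,   11.4]), array([-1.000e-03,  1.000e-03,  1.628e+00])) [-0.01808684  0.3609856  -1.2632922 ]
```

>>> {"api": "move_arm", "payload": {"targets": "-1 0 0 0.4 0 0 0; -1 0 0 0.4 0 0 0; -1 0 0 0 0 0 0; -1 0 0 0 0 0 0"}}

```text
clock: 29.4
eef_pos: [416.1, -217.1, -3.6]
tool_rot: [3.14, 0.0, 1.625]
force: [0.6, 0.9, 1.1]
width: 15.2
gripper_force: 59.9
```

>>> {"api": "move_arm", "payload": {"targets": "1 0 0 0 0 0 0; 1 0 0 0 0 0 0; 1 0 0 0 0 0 0; 1 0 0 0 0 0 0; 1 0 0 0 0 0 0"}}

```text
clock: 29.82
eef_pos: [415.3, -217.4, -3.9]
tool_rot: [-3.142, 0.0, 1.625]
force: [-0.4, 0.1, -0.4]
width: 74.4
gripper_force: 0.0
```

>>> {"api": "move_arm", "payload": {"targets": "1 0 0 -2 0 0 0; 1 0 0 -4 0 0 0; 1 0 0 -4 0 0 0; 1 0 0 -4 0 0 0; 1 0 0 -4 0 0 0"}}

```text
clock: 30.23
eef_pos: [414.7, -216.9, 177.9]
tool_rot: [-3.141, -0.001, 1.626]
force: [1.5, -1.6, 0.1]
width: 85.2
gripper_force: 0.0
```

```bash
python3 - <<'E'
from plan import *
s=read_state();print(s["eef_pos"],s["width"],s["force"],s["qpos"].round(2))
t=grab("top","pics/t16.png"); w=grab("wrist","pics/w16.png")
S=fr(409.9,-109,1.622,3)
im=w["color"].copy()
for P in [(-43,-40.5,39),(-43,40.5,39),(4,-40.5,39),(4,40.5,39),(-79,0,28),(-161,0,85)]: print(proj(w,ap(S,[P]))[0].round(),end=' ')
g=cv2.cvtColor(w["color"],cv2.COLOR_RGB2GRAY).astype(int)
u=proj(w,ap(S,[(-43,0,39)]))[0].round().astype(int); print("\ncol profile down at x=300:",g[u[1]-12:u[1]+14,300]); print("row profile",g[u[1]-20,u[0]-80:u[0]+80:3])
E
```

```text
[ 414.72473865 -216.91636529  177.90573044] 85.20409779872291 [ 1.53362139 -1.61814713  0.05039554] [ 0.7   0.41 -0.38  2.02  0.22  0.75  0.25]
[359. 108.] [276. 108.] [361.  55.] [274.  55.] [318. 143.] [318. 239.] 
col profile down at x=300: [180 180 178 176 177 178 178 178 175 165 167 183 190 176 132  75  49  45
  47  45  44  46  45  46  46  45]
row profile [179 177 179 175 173 127  59  54  59  58  59  46  73 184 121 150 175 177
 178 178 177 178 178 189 191 192 192 193 192 194 193 193 195 193 195 192
 160 148 146 111 164 161  59  59  62  66 160 166 166 178 178 180 181 176]
```

The scoop rests flat on the mat. Next the lid: behind it with shut fingers, then an arc forward.

```bash
cat > lid.py <<'E'
from plan import *
H=np.array([623.,285.,146.])
def tip(a,rho,d): return H+np.array([-rho*np.cos(a)+(8+d)*np.sin(a),0,rho*np.sin(a)+(8+d)*np.cos(a)])
E
python3 - <<'E'
from lid import *
B=down(1.62); p=A=None
for P,n in (([415,-217,310],None),([705,270,312],None),([705,280,215],None)):
    p,A=plan([(P,B,n,-1)],p,A,40); print()
E
```

```text
-1 0.03 -0.07 -3.21 0.1 0.1 0.1; -1 0.04 -0.08 -3.21 0.2 0.1 0.1; -1 0.05 -0.09 -3.21 0.1 0.1 0; -1 0.05 -0.1 -3.2 0.2 0 0.1

-1 3.15 2.09 -0.02 0 0 0; -1 3.15 2.09 -0.02 0 0 0; -1 3.15 2.09 -0.02 0 0 0; -1 3.15 2.09 -0.02 0 0 0; -1 3.15 2.09 -0.01 0 0 0
-1 3.15 2.09 -0.02 0 0 0; -1 3.15 2.09 -0.01 0 0 0; -1 3.15 2.09 -0.02 0 0 0; -1 3.15 2.09 -0.01 0 0 0; -1 3.14 2.09 -0.02 0 0 0
-1 3.15 2.09 -0.01 0 0 0; -1 3.14 2.09 -0.02 0 0 0; -1 3.15 2.09 -0.01 0 0 0; -1 3.14 2.09 -0.02 0 0 0; -1 3.15 2.09 -0.01 0 0 0

-1 0.33 0.02 3.23 0 0 0; -1 0.34 0.01 3.23 0 0 0; -1 0.33 0.02 3.24 0 0 0
```

>>> {"api": "move_arm", "payload": {"targets": "-1 0 0 -3.2 0 0 0; -1 0 0 -3.2 0 0 0; -1 0 0 -3.2 0 0 0; -1 0 0 -3.4 0 0 0; -1 1 0.7 0 0 0 0"}}

```text
clock: 30.75
eef_pos: [424.0, -210.1, 311.4]
tool_rot: [3.134, 0.007, 1.621]
force: [0.4, -0.4, 0.1]
width: 25.5
gripper_force: 0.0
```

>>> {"api": "move_arm", "payload": {"targets": "-1 3.1 2.1 0 0 0 0; -1 3.1 2.1 0 0 0 0; -1 3.1 2.1 0 0 0 0; -1 3.1 2.1 0 0 0 0; -1 3.1 2.1 0 0 0 0"}}

```text
clock: 31.17
eef_pos: [518.4, -45.0, 305.5]
tool_rot: [-3.141, 0.0, 1.625]
force: [0.8, -1.4, -0.1]
width: 0.5
gripper_force: 0.0
```

>>> {"api": "move_arm", "payload": {"targets": "-1 3.1 2.1 0 0 0 0; -1 3.1 2.1 0 0 0 0; -1 3.1 2.1 0 0 0 0; -1 3.1 2.1 0 0 0 0; -1 3.1 2.1 0 0 0 0"}}

```text
clock: 31.58
eef_pos: [614.9, 115.4, 305.1]
tool_rot: [-3.14, 0.001, 1.625]
force: [0.7, -0.8, -0.1]
width: -0.1
gripper_force: 0.0
```

>>> {"api": "move_arm", "payload": {"targets": "-1 3.1 2.1 0 0 0 0; -1 3.1 2.1 0 0 0 0; -1 3.1 2.1 0 0 0 0; -1 3.1 2.1 0 0 0 0; -1 2.7 1.8 0 0 0 0"}}

```text
clock: 32.0
eef_pos: [708.4, 272.6, 304.5]
tool_rot: [-3.14, 0.0, 1.626]
force: [0.8, 0.1, -0.1]
width: 0.2
gripper_force: 0.0
```

```bash
python3 - <<'E'
from lid import *
s=read_state();print(s["eef_pos"],s["tool_rot"],s["force"],s["qpos"].round(2))
t=grab("top","pics/t17.png"); 
plan([([705,282,215],down(1.62),None,-1)])
E
```

```text
[708.44042033 272.59540438 304.54483844] [-3.14005700e+00  4.67241536e-04  1.62634096e+00] [ 0.78563601  0.11648738 -0.09907364] [-0.22  0.78 -0.45  0.95  0.31  1.48 -0.53]
-1 0.05 -0.11 2.91 0 -0.1 0.2; -1 0.06 -0.11 2.91 -0.1 -0.1 0.3; -1 0.06 -0.12 2.9 0 -0.1 0.2
```

>>> {"api": "move_arm", "payload": {"targets": "-1 0.1 0 2.9 0 0 0; -1 0 0 2.9 0 0 0; -1 0 0 2.9 0 0 0; -1 0 0 0 0 0 0; -1 0 -1 0 0 0 0"}}

```text
clock: 32.47
eef_pos: [698.0, 269.2, 215.9]
tool_rot: [-3.138, 0.003, 1.624]
force: [0.2, -1.1, 1.0]
width: -0.2
gripper_force: 0.0
```

```bash
python3 - <<'E'
from lid import *
s=read_state();print(s["eef_pos"],s["force"])
B=down(1.625); p=A=None
for a in (1.5,1.3,1.1,.9,.7,.5,.35,.2,.1,0.02):
    print(a,tip(a,118,8).round()); p,A=plan([(tip(a,118,8)-[0,0,39.5],B,None,-1)],p,A,20)
E
```

```text
[697.97572157 269.17458232 215.88777966] [ 0.1707684  -1.14959532  0.96261982]
1.5 [631. 285. 265.]
-1 0.48 -1.66 -0.23 -0.1 0 0; -1 0.49 -1.66 -0.23 0 0 0; -1 0.48 -1.66 -0.24 -0.1 0.1 0; -1 0.49 -1.66 -0.23 0 0 0
1.3 [607. 285. 264.]
-1 0.06 -1.19 0.04 0 0 0; -1 0.07 -1.19 0.04 0 0 0
1.1 [584. 285. 258.]
-1 0.06 -1.15 0.28 0 0 0; -1 0.06 -1.16 0.28 0 0 0
0.9 [562. 285. 248.]
-1 0.06 -1.07 0.5 0 0 0; -1 0.06 -1.08 0.51 0 0 0
0.7 [543. 285. 234.]
-1 0.05 -0.95 0.7 0 0 0; -1 0.05 -0.96 0.71 0 0 0
0.5 [527. 285. 217.]
-1 0.04 -0.79 0.88 0 0 0; -1 0.05 -0.8 0.88 0 0 0
0.35 [518. 285. 201.]
-1 0.05 -0.94 1.52 0 0 0
0.2 [511. 285. 185.]
-1 0.04 -0.71 1.63 0 0 0
0.1 [507. 285. 174.]
-1 0.02 -0.33 1.15 0 0 0
0.02 [505. 285. 164.]
-1 0.01 -0.19 0.93 0 0 0
```

>>> {"api": "move_arm", "payload": {"targets": "-1 0.5 -1.7 -0.2 0 0 0; -1 0.5 -1.7 -0.2 0 0 0; -1 0.5 -1.7 -0.2 0 0 0; -1 0.5 -1.7 -0.2 0 0 0; -1 0 -1.2 0 0 0 0"}}

```text
clock: 32.88
eef_pos: [617.1, 287.5, 229.2]
tool_rot: [3.138, -0.001, 1.626]
force: [2.4, 1.5, -0.7]
width: 0.1
gripper_force: 1.0
```

>>> {"api": "move_arm", "payload": {"targets": "-1 0 -1.2 0 0 0 0; -1 0 -1.2 0.3 0 0 0; -1 0 -1.2 0.3 0 0 0; -1 0 -1.1 0.5 0 0 0; -1 0 -1.1 0.5 0 0 0"}}

```text
clock: 33.3
eef_pos: [560.4, 283.4, 212.7]
tool_rot: [3.138, -0.001, 1.625]
force: [0.5, 0.3, 0.5]
width: -0.1
gripper_force: 0.8
```

>>> {"api": "move_arm", "payload": {"targets": "-1 0 -1 0.7 0 0 0; -1 0 -1 0.7 0 0 0; -1 0 -0.8 0.9 0 0 0; -1 0 -0.8 0.9 0 0 0; -1 0 0 0 0 0 0"}}

```text
clock: 33.72
eef_pos: [521.8, 280.9, 179.0]
tool_rot: [-3.14, 0.001, 1.626]
force: [-1.0, -0.3, -0.8]
width: -0.0
gripper_force: 0.0
```

```bash
python3 - <<'E'
from lid import *
s=read_state();print(s["eef_pos"],s["force"])
B=down(1.625); p=A=None
for a in (.35,.2,.1,0.02):
    p,A=plan([(tip(a,118,4)-[0,0,39.5],B,None,-1)],p,A,20)
E
```

```text
[521.80920864 280.89983567 179.02775279] [-0.9616202  -0.29020739 -0.78902909]
-1 0.22 -0.26 1.04 0 0 0; -1 0.22 -0.27 1.04 -0.1 0.1 0.1
-1 0.04 -0.65 1.65 0 0 0
-1 0.01 -0.29 1.15 0 0 0
-1 0.01 -0.16 0.94 0 0 0
```

>>> {"api": "move_arm", "payload": {"targets": "-1 0 -0.3 1 0 0 0; -1 0 -0.3 1 0 0 0; -1 0 -0.6 1.6 0 0 0; -1 0 -0.2 1.1 0 0 0; -1 0 0 0 0 0 0"}}

```text
clock: 34.13
eef_pos: [508.0, 279.8, 130.4]
tool_rot: [-3.138, 0.002, 1.626]
force: [-0.5, 0.4, 0.4]
width: -0.1
gripper_force: 0.0
```

>>> {"api": "move_arm", "payload": {"targets": "-1 0 0 0.6 0 0 0; -1 0 0 0.4 0 0 0; -1 0 0 0 0 0 0"}}

```text
clock: 34.38
eef_pos: [509.6, 280.6, 121.8]
tool_rot: [3.142, 0.0, 1.625]
force: [0.1, -0.9, 0.4]
width: 0.0
gripper_force: 0.0
```

>>> {"api": "move_arm", "payload": {"targets": "-1 0 0 0.4 0 0 0; -1 0 0 0 0 0 0"}}

```text
clock: 34.55
eef_pos: [510.1, 280.8, 118.1]
tool_rot: [3.14, -0.001, 1.625]
force: [1.4, 0.3, 0.9]
width: 0.2
gripper_force: 0.0
```

>>> {"api": "move_arm", "payload": {"targets": "-1 0 0 0.3 0 0 0; -1 0 0 0 0 0 0"}}

```text
clock: 34.72
eef_pos: [510.5, 280.9, 115.3]
tool_rot: [3.14, -0.001, 1.625]
force: [1.5, 0.7, 1.3]
width: -0.0
gripper_force: 0.2
```

>>> {"api": "move_arm", "payload": {"targets": "-1 0 0 0.3 0 0 0; -1 0 0 0 0 0 0; -1 0 0 0 0 0 0"}}

```text
clock: 34.97
eef_pos: [511.0, 281.1, 114.4]
tool_rot: [3.138, -0.001, 1.625]
force: [1.1, -1.4, 16.0]
width: 0.1
gripper_force: 4.3
```

>>> {"api": "move_arm", "payload": {"targets": "-1 0 0 0.2 0 0 0; -1 0 0 0 0 0 0; -1 0 0 0 0 0 0"}}

```text
clock: 35.22
eef_pos: [511.1, 281.2, 114.3]
tool_rot: [3.137, -0.001, 1.624]
force: [-2.1, -3.3, 28.9]
width: -0.2
gripper_force: 9.8
```

The lid is firmly shut: 29 N with no motion. Now the clamp.

>>> {"api": "move_arm", "payload": {"targets": "-1 0 0 -3 0 0 0; -1 0 0 -4 0 0 0; -1 0 0 -4 0 0 0; 1 -1 -3 -2 0 0 0; 1 -1 -4 0 0 0 0"}}

```text
clock: 35.63
eef_pos: [444.4, 259.2, 244.1]
tool_rot: [3.133, -0.006, 1.623]
force: [-0.2, 0.9, -0.2]
width: 23.1
gripper_force: 0.0
```

>>> {"api": "move_arm", "payload": {"targets": "1 -1 -3 0 0 0 0; 1 -1 -1.7 0 0 0 0; 1 0 0 0 0 0 0; 1 0 0 0 0 0 0; 1 0 0 0 0 0 0"}}

```text
clock: 36.05
eef_pos: [395.4, 234.6, 240.2]
tool_rot: [3.141, -0.001, 1.625]
force: [0.4, 0.1, -0.5]
width: 83.2
gripper_force: 0.0
```

```bash
python3 - <<'E'
from plan import *
s=read_state();print(s["eef_pos"],s["tool_rot"],s["width"],s["qpos"].round(2))
for n in("top","scene","wrist"):
    d=grab(n,f"pics/c20{n}.png"); hsv=cv2.cvtColor(d["color"],cv2.COLOR_RGB2HSV)
    m=(((hsv[...,0]<6)|(hsv[...,0]>174))&(hsv[...,1]>170)&(hsv[...,2]>70)).astype(np.uint8)
    k,_,st,ce=cv2.connectedComponentsWithStats(m); print(n,[(st[i].tolist(),ce[i].round().tolist()) for i in range(1,k) if st[i,4]>40])
    for y in (281,286):
      for a in (1.1,1.28,1.5):
        h=np.array([451,y,170]); dr=np.array([-np.sin(a),0,np.cos(a)]); print(y,a,proj(d,[h+27*dr,h+97*dr]).round().tolist())
E
```

```text
[395.44295372 234.60795214 240.17937518] [ 3.14083690e+00 -5.31722936e-04  1.62512096e+00] 83.18599379533245 [-0.18  0.33 -0.54  1.95  0.21  0.92 -0.78]
top [([187, 257, 8, 39, 212], [191.0, 276.0]), ([200, 270, 31, 47, 647], [215.0, 292.0]), ([273, 282, 9, 9, 60], [277.0, 286.0])]
281 1.1 [[191.0, 257.0], [181.0, 294.0]]
281 1.28 [[191.0, 258.0], [184.0, 297.0]]
281 1.5 [[193.0, 258.0], [189.0, 298.0]]
286 1.1 [[188.0, 257.0], [178.0, 294.0]]
286 1.28 [[189.0, 258.0], [181.0, 297.0]]
286 1.5 [[190.0, 258.0], [186.0, 298.0]]
scene [([440, 148, 8, 24, 138], [444.0, 160.0]), ([417, 165, 22, 25, 220], [428.0, 179.0])]
281 1.1 [[440.0, 170.0], [448.0, 141.0]]
281 1.28 [[440.0, 170.0], [446.0, 143.0]]
281 1.5 [[440.0, 172.0], [444.0, 147.0]]
286 1.1 [[443.0, 170.0], [450.0, 141.0]]
286 1.28 [[442.0, 171.0], [448.0, 143.0]]
286 1.5 [[442.0, 172.0], [446.0, 148.0]]
wrist [([251, 91, 119, 65, 3166], [307.0, 128.0]), ([292, 262, 15, 18, 132], [299.0, 271.0])]
281 1.1 [[369.0, 144.0], [279.0, 146.0]]
281 1.28 [[366.0, 143.0], [272.0, 142.0]]
281 1.5 [[363.0, 142.0], [271.0, 138.0]]
286 1.1 [[369.0, 138.0], [279.0, 138.0]]
286 1.28 [[366.0, 137.0], [272.0, 135.0]]
286 1.5 [[364.0, 136.0], [272.0, 132.0]]
```

```bash
cat > clamp.py <<'E'
from plan import *
Hc=np.array([451.,284.,170.]); yw=0.045; BC=down(np.pi+yw)
def g(a,r=66): return Hc+r*np.array([-np.sin(a)*np.cos(yw),-np.sin(a)*np.sin(yw),np.cos(a)])
def e(a,r=66): return tcp(g(a,r),BC)
E
python3 - <<'E'
from clamp import *
print(g(1.5)); P=e(1.5)
p,A=plan([(P+[0,0,110],BC,None,1)]); print(); plan([(P,BC,None,1)],p,A)
E
```

```text
[385.23197724 281.03843965 174.66865531]
1 0.36 -0.06 0.1 0 0 -6.9; 1 0.36 -0.02 0.1 0 0 -6.9; 1 0.36 0.03 0.1 0 0 -6.9; 1 0.36 0.07 0.1 0 0 -6.9; 1 0.35 0.11 0.1 0 0 -6.9
1 0.33 0.16 0.1 0 0 -6.9; 1 0.31 0.19 0.11 0 0 -6.9; 1 0.28 0.23 0.1 0 0 -6.9; 1 0.25 0.26 0.11 0 0 -6.9; 1 0.22 0.29 0.1 0 0 -6.8
1 0.18 0.32 0.11 0 0 -6.9; 1 0.15 0.33 0.1 0 0 -6.8; 1 0.1 0.35 0.11 0 0 -6.9

1 0 0 3.67 0 0 0; 1 0 0 3.66 0 0 0; 1 0 0 3.67 0 0 0
```

>>> {"api": "move_arm", "payload": {"targets": "1 0.4 0 0.1 0 0 -6.9; 1 0.4 0 0.1 0 0 -6.9; 1 0.4 0 0.1 0 0 -6.9; 1 0.4 0.1 0.1 0 0 -6.9; 1 0.4 0.1 0.1 0 0 -6.9"}}

```text
clock: 36.62
eef_pos: [391.2, 254.7, 234.7]
tool_rot: [-3.141, -0.001, 2.233]
force: [-0.2, 0.4, -0.1]
width: 84.9
gripper_force: 0.0
```

>>> {"api": "move_arm", "payload": {"targets": "1 0.3 0.2 0.1 0 0 -6.9; 1 0.3 0.2 0.1 0 0 -6.9; 1 0.3 0.2 0.1 0 0 -6.9; 1 0.2 0.3 0.1 0 0 -6.9; 1 0.2 0.3 0.1 0 0 -6.9"}}

```text
clock: 37.03
eef_pos: [388.5, 272.4, 229.7]
tool_rot: [3.141, -0.001, 2.835]
force: [0.0, -0.2, -0.2]
width: 85.3
gripper_force: 0.0
```

>>> {"api": "move_arm", "payload": {"targets": "1 0.2 0.3 0.1 0 0 -6.9; 1 0.1 0.3 0.1 0 0 -6.8; 1 0.1 0.3 0.1 0 0 -6.8; 1 0 0 0 0 0 0; 1 0 0 0 0 0 0"}}

```text
clock: 37.45
eef_pos: [386.1, 281.7, 226.7]
tool_rot: [3.141, -0.001, -3.099]
force: [-0.7, -0.4, 0.1]
width: 85.6
gripper_force: 0.0
```

```bash
python3 - <<'E'
from clamp import *
s=read_state();print(s["eef_pos"],s["tool_rot"],s["qpos"].round(2))
d=grab("wrist","pics/w21.png"); hsv=cv2.cvtColor(d["color"],cv2.COLOR_RGB2HSV)
m=(((hsv[...,0]<6)|(hsv[...,0]>174))&(hsv[...,1]>150)&(hsv[...,2]>60)).astype(np.uint8)
k,_,st,ce=cv2.connectedComponentsWithStats(m); print([(st[i].tolist(),ce[i].round().tolist()) for i in range(1,k) if st[i,4]>40])
h=lambda a,r:Hc+r*np.array([-np.sin(a)*np.cos(yw),-np.sin(a)*np.sin(yw),np.cos(a)])
print(proj(d,[h(1.5,27),h(1.5,97)]).round())
plan([(e(1.5),BC,None,1)])
E
```

```text
[386.06527795 281.72171036 226.66815376] [ 3.14098449e+00 -1.22548359e-03 -3.09902762e+00] [-0.03  0.47 -0.94  1.92  0.46  0.98  0.43]
[([294, 99, 61, 157, 3560], [323.0, 171.0]), ([155, 157, 23, 19, 309], [165.0, 166.0])]
[[323. 248.]
 [323. 164.]]
1 0.03 -0.01 3.68 0 0 -0.1; 1 0.02 -0.02 3.67 0 0 0; 1 0.03 -0.01 3.68 0 0 -0.1
```

>>> {"api": "move_arm", "payload": {"targets": "1 0 0 3.6 0 0 0; 1 0 0 3.6 0 0 0; 1 0 0 3 0 0 0; 1 0 0 0.8 0 0 0; 1 0 0 0 0 0 0"}}

```text
clock: 37.92
eef_pos: [384.8, 280.4, 115.5]
tool_rot: [-3.139, -0.003, -3.097]
force: [-0.5, 0.7, 0.0]
width: 85.2
gripper_force: 0.0
```

>>> {"api": "move_arm", "payload": {"targets": "-1 0 0 0 0 0 0; -1 0 0 0 0 0 0; -1 0 0 0 0 0 0; -1 0 0 0 0 0 0; -1 0 0 0 0 0 0"}}

```text
clock: 38.33
eef_pos: [386.5, 281.8, 118.0]
tool_rot: [3.141, 0.002, -3.096]
force: [0.2, 0.0, -0.8]
width: 25.5
gripper_force: 0.0
```

>>> {"api": "move_arm", "payload": {"targets": "-1 0 0 0 0 0 0; -1 0 0 0 0 0 0; -1 0 0 0 0 0 0; -1 0 0 0 0 0 0; -1 0 0 0 0 0 0"}}

```text
clock: 38.75
eef_pos: [386.3, 281.5, 117.8]
tool_rot: [-3.141, 0.002, -3.094]
force: [-1.6, -2.4, 7.3]
width: 15.3
gripper_force: 58.3
```

```bash
python3 - <<'E'
from clamp import *
s=read_state();p0=s["eef_pos"];print(p0,s["width"],s["gripper_force"],s["force"])
r=66; p=p0;A=R.from_euler('xyz',s["tool_rot"])
for a in np.arange(1.35,-0.06,-0.15):
    print(round(a,2),end=': '); p,A=plan([(p0+e(a)-e(1.5),A,None,-1)],p,A,40)
E
```

```text
[386.32965685 281.49567088 117.83163364] 15.281473916886005 58.336960673332214 [-1.55570883 -2.4247903   7.28660412]
1.35: -1 -0.15 0 -0.98 0 0 0
1.2: -1 -0.29 0 -0.94 0 0 0
1.05: -1 -0.42 0 -0.9 0 0 0
0.9: -1 -0.56 0 -0.81 0 0 0
0.75: -1 -0.67 -0.01 -0.73 0 0 0
0.6: -1 -0.78 0 -0.62 0 0 0
0.45: -1 -0.85 0 -0.49 0 0 0
0.3: -1 -0.92 0 -0.36 0 0 0
0.15: -1 -0.97 -0.01 -0.22 0 0 0
0.0: -1 -0.98 0 -0.07 0 0 0
```

Gripped, at 15.3 mm. Now the arc, watching the force.

>>> {"api": "move_arm", "payload": {"targets": "-1 -0.1 0 -1 0 0 0; -1 -0.3 0 -0.9 0 0 0; -1 -0.4 0 -0.9 0 0 0"}}

```text
clock: 39.0
eef_pos: [393.6, 281.9, 145.2]
tool_rot: [3.141, -0.001, -3.095]
force: [3.2, 3.4, -12.7]
width: 14.7
gripper_force: 58.7
```

>>> {"api": "move_arm", "payload": {"targets": "-1 -0.6 0 -0.8 0 0 0; -1 -0.7 0 -0.7 0 0 0; -1 -0.8 0 -0.6 0 0 0"}}

```text
clock: 39.25
eef_pos: [411.7, 282.9, 166.4]
tool_rot: [-3.141, -0.006, -3.094]
force: [-6.8, 2.5, -8.1]
width: 15.0
gripper_force: 58.9
```

>>> {"api": "move_arm", "payload": {"targets": "-1 -0.8 0 -0.5 0 0 0; -1 -0.9 0 -0.4 0 0 0; -1 0 0 0 0 0 0"}}

```text
clock: 39.5
eef_pos: [429.5, 284.1, 176.0]
tool_rot: [3.142, -0.005, -3.096]
force: [-6.9, 1.3, 1.0]
width: 14.7
gripper_force: 59.8
```

>>> {"api": "move_arm", "payload": {"targets": "-1 -1 0 -0.2 0 0 0; -1 -1 0 -0.1 0 0 0; -1 0 0 0 0 0 0; -1 0 0 0 0 0 0"}}

```text
clock: 39.83
eef_pos: [449.9, 285.3, 179.4]
tool_rot: [3.141, -0.003, -3.096]
force: [-5.9, 1.0, 4.4]
width: 14.9
gripper_force: 58.5
```

```bash
python3 - <<'E'
from clamp import *
s=read_state();A=R.from_euler('xyz',s["tool_rot"]); q=s["eef_pos"]-58.2*A.apply([0,0,1]); print(s["eef_pos"],s["tool_rot"],q-Hc,s["force"],s["width"])
E
```

```text
[449.87963021 285.34997132 179.4101775 ] [ 3.1410096  -0.00319053 -3.0957636 ] [-0.9333215   1.32458021 67.60987138] [-5.91376002  1.03604978  4.38566834] 14.86317674962423
```

>>> {"api": "move_arm", "payload": {"targets": "-1 -0.3 0 0 0 0 0; -1 0 0 0 0 0 0; -1 0 0 0 0 0 0"}}

```text
clock: 40.08
eef_pos: [451.1, 285.4, 179.5]
tool_rot: [-3.141, -0.006, -3.095]
force: [-8.7, 0.3, 6.1]
width: 14.5
gripper_force: 58.9
```

>>> {"api": "move_arm", "payload": {"targets": "-1 -0.3 0 0 0 0 0; -1 0 0 0 0 0 0; -1 0 0 0 0 0 0"}}

```text
clock: 40.33
eef_pos: [454.1, 285.6, 179.5]
tool_rot: [-3.141, -0.006, -3.095]
force: [-9.4, 0.3, 5.8]
width: 15.0
gripper_force: 58.7
```

>>> {"api": "move_arm", "payload": {"targets": "-1 -0.3 0 0 0 0 0; -1 0 0 0 0 0 0; -1 0 0 0 0 0 0"}}

```text
clock: 40.58
eef_pos: [457.3, 285.8, 179.4]
tool_rot: [3.142, -0.005, -3.095]
force: [-8.0, 0.6, 5.2]
width: 15.1
gripper_force: 58.6
```

>>> {"api": "move_arm", "payload": {"targets": "-1 -0.3 0 0 0 0 0; -1 0 0 0 0 0 0; -1 0 0 0 0 0 0"}}

```text
clock: 40.83
eef_pos: [460.4, 286.0, 179.2]
tool_rot: [3.141, -0.005, -3.095]
force: [-6.8, 1.2, 3.1]
width: 15.0
gripper_force: 58.8
```

>>> {"api": "move_arm", "payload": {"targets": "-1 -0.3 0 0 0 0 0; -1 0 0 0 0 0 0; -1 0 0 0 0 0 0"}}

```text
clock: 41.08
eef_pos: [463.4, 286.1, 179.0]
tool_rot: [3.141, -0.006, -3.096]
force: [-7.4, 1.9, 0.9]
width: 14.7
gripper_force: 58.6
```

```bash
python3 - <<'E'
from clamp import *
s=read_state(); print(s["eef_pos"],s["tool_rot"],s["force"])
for n in("scene","top"):
    d=grab(n,f"pics/c22{n}.png"); hsv=cv2.cvtColor(d["color"],cv2.COLOR_RGB2HSV)
    m=(((hsv[...,0]<6)|(hsv[...,0]>174))&(hsv[...,1]>150)&(hsv[...,2]>60)).astype(np.uint8)
    k,_,st,ce=cv2.connectedComponentsWithStats(m); print(n,[(st[i].tolist(),ce[i].round().tolist()) for i in range(1,k) if st[i,4]>15], proj(d,[Hc+[0,0,27],Hc+[0,0,97]]).round().tolist())
E
```

```text
[463.35333395 286.09710394 178.98165301] [ 3.14113563 -0.00555926 -3.09575728] [-7.4440316   1.85566795  0.85255025]
scene [([377, 152, 7, 6, 30], [380.0, 155.0]), ([443, 158, 12, 21, 94], [449.0, 168.0]), ([417, 165, 23, 26, 243], [428.0, 179.0])] [[442.0, 175.0], [450.0, 156.0]]
top [] [[187.0, 242.0], [171.0, 239.0]]
```

>>> {"api": "move_arm", "payload": {"targets": "-1 -0.3 0 0 0 0 0; -1 0 0 0 0 0 0; -1 0 0 0 0 0 0"}}

```text
clock: 41.43
eef_pos: [466.2, 286.3, 178.7]
tool_rot: [3.141, -0.006, -3.095]
force: [-8.0, 3.0, -1.6]
width: 15.2
gripper_force: 58.7
```

>>> {"api": "move_arm", "payload": {"targets": "-1 -0.3 0 0 0 0 0; -1 0 0 0 0 0 0; -1 0 0 0 0 0 0"}}

```text
clock: 41.68
eef_pos: [468.5, 286.5, 178.4]
tool_rot: [3.141, -0.007, -3.095]
force: [-8.6, 2.3, -3.2]
width: 14.7
gripper_force: 58.8
```

>>> {"api": "move_arm", "payload": {"targets": "-1 -0.3 0 0 0 0 0; -1 0 0 0 0 0 0; -1 0 0 0 0 0 0"}}

```text
clock: 41.93
eef_pos: [470.1, 286.5, 178.1]
tool_rot: [-3.142, -0.009, -3.094]
force: [-11.3, 3.4, -2.2]
width: 14.5
gripper_force: 58.8
```

>>> {"api": "move_arm", "payload": {"targets": "-1 -0.3 0 0 0 0 0; -1 0 0 0 0 0 0; -1 0 0 0 0 0 0"}}

```text
clock: 42.18
eef_pos: [470.0, 286.4, 178.0]
tool_rot: [-3.14, -0.014, -3.093]
force: [-17.7, 1.4, 0.9]
width: 14.9
gripper_force: 59.0
```

>>> {"api": "move_arm", "payload": {"targets": "-1 -0.3 0 0 0 0 0; -1 0 0 0 0 0 0; -1 0 0 0 0 0 0"}}

```text
clock: 42.43
eef_pos: [469.9, 286.4, 177.9]
tool_rot: [-3.138, -0.019, -3.092]
force: [-24.5, 0.1, 5.0]
width: 14.9
gripper_force: 59.1
```

>>> {"api": "move_arm", "payload": {"targets": "-1 -0.3 0 0 0 0 0; -1 0 0 0 0 0 0; -1 0 0 0 0 0 0"}}

```text
clock: 42.68
eef_pos: [469.7, 286.3, 177.9]
tool_rot: [-3.137, -0.024, -3.09]
force: [-32.2, -0.9, 9.1]
width: 14.9
gripper_force: 59.2
```

>>> {"api": "move_arm", "payload": {"targets": "-1 0.4 0 0 0 0 0; -1 0.3 0 0 0 0 0; 1 0 0 0 0 0 0; 1 0 0 0 0 0 0; 1 0 0 0 0 0 0"}}

```text
clock: 43.1
eef_pos: [479.3, 285.4, 179.1]
tool_rot: [3.141, 0.002, -3.097]
force: [0.4, -0.1, 0.2]
width: 50.4
gripper_force: 0.0
```

>>> {"api": "move_arm", "payload": {"targets": "1 0 0 0 0 0 0; 1 0 0 0 0 0 0; 1 0 0 -3 0 0 0; 1 0 0 -4 0 0 0; 1 0 0 -4 0 0 0"}}

```text
clock: 43.52
eef_pos: [477.4, 285.0, 288.9]
tool_rot: [-3.141, -0.002, -3.096]
force: [1.0, 0.3, -0.9]
width: 85.5
gripper_force: 0.0
```

>>> {"api": "move_arm", "payload": {"targets": "1 3 1 -2 0 0 0; 1 3 2.5 0 0 0 0; 1 2 3.5 0 0 0 0; 1 0 4 0 0 0 0; 1 0 4 0 0 0 0"}}

```text
clock: 43.93
eef_pos: [390.6, 432.8, 309.3]
tool_rot: [-3.141, 0.002, -3.096]
force: [1.7, -0.0, 0.3]
width: 85.2
gripper_force: 0.0
```

>>> {"api": "move_arm", "payload": {"targets": "1 0 4 0 0 0 0; 1 0 4 0 0 0 0; 1 0 4 0 0 0 0; 1 0 4 0 0 0 0; 1 0 4 0 0 0 0"}}

```text
clock: 44.35
eef_pos: [382.1, 633.1, 307.9]
tool_rot: [-3.141, 0.0, -3.097]
force: [1.3, 1.2, 0.1]
width: 85.2
gripper_force: 0.0
```

```bash
python3 - <<'E'
from clamp import *
s=read_state(); print(s["eef_pos"],s["force"],s["width"])
t=grab("top","pics/t23.png"); c=grab("scene","pics/s23.png")
o=np.zeros((600,800,3),np.uint8)
o[:300,:400]=cv2.resize(t["color"][120:315,100:360],(400,300)); o[:300,400:]=cv2.resize(t["color"][130:310,340:580],(400,300))
o[300:,:400]=cv2.resize(c["color"][130:295,330:550],(400,300),interpolation=cv2.INTER_CUBIC); o[300:,400:]=cv2.resize(c["color"][120:285,160:380],(400,300))
cv2.imwrite("pics/end.png",o[:,:,::-1])
E
```

```text
[382.11752918 633.10638892 307.93206782] [1.28617232 1.20973493 0.05591106] 85.24077977317718
```

View pics/end.png

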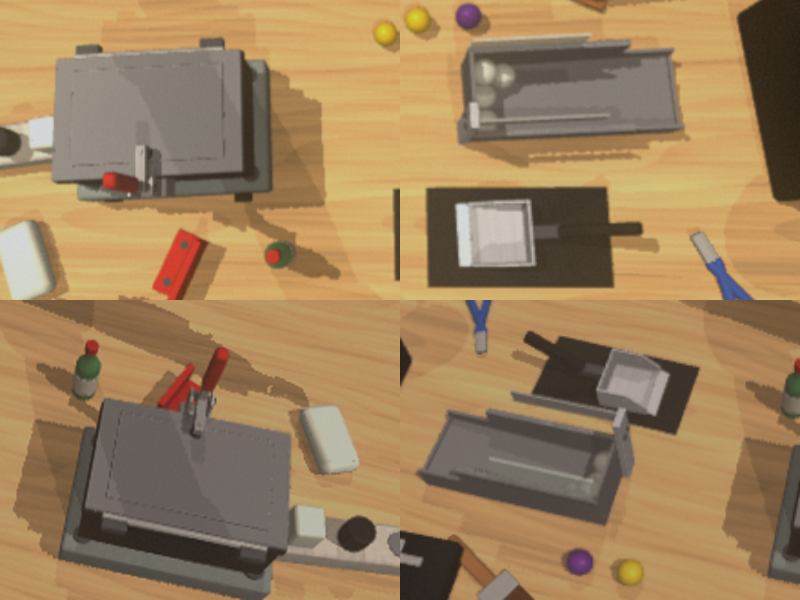

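The last composite shows the lid shut, the clamp handle upright at (120,182) with its arm over the lid's edge, and the scoop flat on the mat at (500,232). The remaining balls are in the bin, the glue is untouched and no bracket is left on the desk.

```bash
python3 -c "
from cell import order; print(order.finish_job())"
```

```text
the job is handed in; nothing more can be done
None
```

The job is handed in, with no verdict returned: the bracket and four struck-off balls are in the tub, the lid is shut and clamped upright, and the scoop is flat on its mat.

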